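# Clear the soldering place: sort the hand tools and rack the finished board

## Task

Clear up this soldering place: lay the long-nose pliers and the side cutters down in the tray that already has a pair of pliers in it, and the screwdriver from the bench in the tray that already has a screwdriver in it. Lift the finished circuit board out of the slackened vice and stand it on edge, all the way down, in a free slot of the board rack. What is already in the trays and the rack must stay in there, and the solder reel, the multimeter and the tip cleaner stay where they are.

Things in the scene. Friction and masses are not known exactly. Their poses are not given: they have to be found in the camera images.
- pliers_mid (a point): Long-nose pliers, 150 mm long, lying flat on the bench, 12 thick, steel head, yellow handles spread to 54 at most. This point is the middle of the rivet joint (a flat-sided block 24 long, 20 wide, 12 thick), 6 above the underside, the place to grip; tool reaches 61 ahead of it (+x, slim nose) and 87 behind. Its x axis runs along the tool towards the working end, z is up as it lies.
- cutters_mid (a point): Side cutters, 120 mm long, lying flat on the bench, 12 thick, short steel head, yellow handles spread to 52 at most. This point is the middle of the rivet joint (a flat-sided block 24 long, 20 wide, 12 thick), 6 above the underside, the place to grip; tool reaches 36 ahead of it (+x) and 83 behind. Its x axis runs along the tool towards the working end, z is up as it lies.
- driver_mid (a point): Screwdriver, 175 mm, lying on the bench: yellow eight-sided handle 95 long and 26 across flats, thin steel shaft. This point is the middle of the handle, 13 above the underside, the place to grip, 40 behind the middle of the tool. Its x axis runs along the tool towards the working end, z is up as it lies.
- pliers_tray: One of two equal grey open plastic trays, 240 (x) x 180 (y) x 45 high outside, walls and floor 4 thick, fixed to the bench, long side along its x; origin under the middle of the tray, at bench height. This one holds a pair of combination pliers lying lengthwise along its +y side.
- driver_tray: One of two equal grey open plastic trays, 240 (x) x 180 (y) x 45 high outside, walls and floor 4 thick, fixed to the bench, long side along its x; origin under the middle of the tray, at bench height. This one holds a screwdriver lying lengthwise along its +y side.
- old_pliers_mid (a point): Combination pliers already in the pliers' tray, 150 long, 56 over the handles, 12 thick, yellow handles; the middle of the rivet joint. They may shift in the tray. Its x axis runs along the tool towards the working end, z is up as it lies.
- old_driver_mid (a point): Screwdriver already in the screwdriver tray, 150 long, eight-sided yellow handle 24 across; the middle of the handle. It may shift or roll in the tray. Its x axis runs along the tool towards the working end, z is up as it lies.
- board_strip (a point): The finished green circuit board, 100 wide (x), 3 thick (y), 80 high (z), with a black terminal strip 80 long, 14 high, 10 thick along the top of its +y face (13 thick in all there). This point is the middle of that thickness: half-way along, 71 above the lower edge, 5 to +y of the board's mid-plane. It stands loose on edge in the vice, leaning up to 0.1 rad either way.
- vice: Small green bench vice, fixed, 75 mm wide jaws (along x) that part along y; origin at bench height under the middle of the gap. The gap is 6 wide, its floor (top of the slide) 66 high, the jaws' tops 100 high. Vice reaches 83 to +y and 98 to -y (screw with tommy bar), 52 to either side. It is slack and need not be operated.
- rack: Black board rack, 112 (x) x 176 (y); origin under its middle at bench height. 8 slots 7 wide, for boards parallel to its x, at y = -70, -50 .. 50, 70; slot floor 12 high. Two rows of ribs (14 long, at x = +-36), 35 high above the slot floor, with roof-shaped tops 6.5 higher that guide a board in. The end slots hold boards, strips facing +y; six are free. Either face of the board may point to +y.
- rack_board_a_strip (a point): Already in the rack's slot at y = -70: circuit board, 100 wide (x), 3 thick (y), 80 high (z), with a black terminal strip 80 long, 14 high, 10 thick along the top of its +y face (13 thick in all there). This point is the middle of that thickness: half-way along, 71 above the lower edge, 5 to +y of the board's mid-plane. 
- rack_board_b_strip (a point): Already in the rack's slot at y = 70: circuit board, 100 wide (x), 3 thick (y), 80 high (z), with a black terminal strip 80 long, 14 high, 10 thick along the top of its +y face (13 thick in all there). This point is the middle of that thickness: half-way along, 71 above the lower edge, 5 to +y of the board's mid-plane. 
- reel_mid (a point): Solder reel lying flat among the tools, 64 across, 36 high, black and grey; its centre. Stays where it is.
- meter_mid (a point): Black multimeter lying flat, 145 x 75 x 34; its centre. Stays where it is.
- cleaner_mid (a point): Round black tip cleaner filled with brass wool, 74 across, 45 high; its centre. Stays where it is.
Mind the look-alikes: they are no part of the job. What is shaped like the part that bears board_strip but red is not meant. Leave any black look-alike of the part that bears driver_mid alone.

How it is judged:
By the outcome, as a careful person would: the job done as asked, in the order asked, and still so for the second after the job is handed in, with the robot touching nothing.
It also fails if it takes over 72 s, if anything falls off the work surface, if the arm or the gripper's body presses on something with over 40 N, if the wrist force passes 120 N, or if a joint passes its speed limit or range.

## Robot

A 6-joint arm with a two-finger parallel gripper is mounted at the origin on the work surface. World frame = base frame: x ahead of the robot, y to its left, z up, the work surface at z = 0. Lengths are in m, angles in degrees, forces in N, time in s.
With the tool pointing down it reaches from about 0.3 to 0.75 m from the base axis. Payload 8.5 kg.
Tool frame: the origin (TCP) lies at the very end of the fingers, on their centre line; the grasp point (between the pads) lies 19 mm behind it (env.grip_depth is the z of the grasp point in the tool frame, in m); z points along the fingers, y is the direction in which the jaws open and shut (so a half turn about z gives the same grasp; the last joint's range is limited). The gripper opens to 85 mm and grips with 20 to 120 N. Pads are 22 mm wide; open, the fingers measure 114 mm over their backs; the gripper's body (76 mm by 85 mm) begins 54 mm behind the grasp point. The pads swing forward as they close: fully open they stand 13 mm farther back than shut.
Start: joints at [51.95, 21.807, 74.336, -0, 83.858, -12.336], TCP at [0.239, 0.496, 0.231] pointing down, gripper open.
Joint ranges: [-178.18, 178.18], [-50.72, 133.34], [12.68, 142.11], [-81.47, 261.47], [9.98, 163.14], [-165.26, 165.26]. Speed limits (degrees/s): [136.94, 136.94, 180, 180, 180, 180].

## Interface

Orientations are given as a 3x3 rotation matrix whose columns are the frame's x, y, z axes.
In Python, from rig import env gives the robot as it stands.
- The arm moves only by the tool apply_moves, never from a script. Its argument "plan" is a list of rows, each an object of numbers: "tx", "ty", "tz": the shift along the world's x, y, z in mm; "rx", "ry", "rz": the turn, a rotation vector about the world's x, y, z in rad; "jaw": the opening, from -1 (shut) to 1 (fully open). A call has 1 to 12 rows; each row is the pose to reach, as a shift and turn from the pose measured when the call began; what a row does not reach only later rows make up. A row lasts 1/10 s, in which the tool goes at most 50 mm and 8.59 degrees, less where a joint would pass 70% of its speed; a pose out of reach is approached as far as the arm can. A call with a gripper value outside its range is refused whole. The fingers move at their own pace and stop on an object; "grip_force" is the grip in N (left out, the last holds). Time passes only in rows, so rows that repeat a pose let the fingers close. It gives the time, the measured TCP pose, the force and the opening at its end, in the units of the state.
- env.observe(): the state, without advancing time (a new reading comes with each control period).
- env.get_image(name): name is "side" or "top"; returns a dict with "image" (384x512x3 uint8, red, green, blue), "intrinsics" (3x3 intrinsics, pixels), "world_from_camera" (4x4, takes a point from camera to world coordinates). Camera axes: x right, y up, looking along -z (the intrinsics and any distortion apply to the point x, -y, -z); pixel columns grow to the right and rows downward; lengths in m; the calibration is good to about 2 mm. A picture is of the moment at which its call begins. There is no depth.
- env.close_job(): hands the job in, once; it reports no verdict.
The state is a dict: "time_s": time; "q": joint angles; "qvel": joint speeds; "joint_efforts": joint torques, N m; "position": TCP position; "tool_rot": TCP orientation; "ft_force": force on the tool from outside, world axes, zero at the start; "wrist_torque": the same for the moment, N m; "grip_width": finger opening in m.
Only numpy, scipy, OpenCV 4.12 (cv2) and the standard library are available. Lean on these libraries where they do the work, as an engineer would, in place of code of your own. Each camera call takes 0.05 s, during which the arm holds its last target.

## Working session

There is one attempt and no reset: what is moved stays moved. The work goes in short steps, Python scripts to look and compute and a tool call to move; the robot and the scene stay as the last step left them, time stands still between calls to the robot, and variables do not carry over. Pictures are saved under pics/ and viewed, and the job is handed in when it is done.

Besides the shell and the picture viewer there is one more tool, called after ">>>" as name(argument=value, ...), one argument or row to a line, values as JSON. apply_moves: Moves the arm, as the interface text tells. Its arguments: {"type":"object","properties":{"plan":{"type":"array","items":{"type":"object","properties":{"tx":{"type":"number"},"ty":{"type":"number"},"tz":{"type":"number"},"rx":{"type":"number"},"ry":{"type":"number"},"rz":{"type":"number"},"jaw":{"type":"number"}}}},"grip_force":{"type":"number"}},"required":["plan"]}

```bash
mkdir -p pics; ls; python3 - <<'E'
from rig import env
import cv2,numpy as np
print(env.observe())
for n in("top","side"):
    d=env.get_image(n); cv2.imwrite(f"pics/{n}0.png",d["image"][:,:,::-1]); print(n,d["intrinsics"],d["world_from_camera"],[k for k in d])
    np.savez(f"{n}0.npz",**{k:d[k] for k in("image","intrinsics","world_from_camera")})
E
```

```text
pics
{'time_s': 0.0, 'q': array([ 5.19493556e+01,  2.18416064e+01,  7.43844193e+01, -7.07389439e-04,
        8.38570953e+01, -1.23358039e+01]), 'qvel': array([ 0.04180937,  0.02432621,  0.0570141 , -0.02223142, -0.14002587,
        0.00327911]), 'joint_efforts': array([-1.39910968e-03, -4.48460484e+01, -2.31284684e+01, -2.08535571e-04,
        4.67544218e-03,  4.65339298e-06]), 'position': array([0.23846589, 0.49529785, 0.23070796]), 'tool_rot': array([[-9.00965112e-01,  4.33890638e-01, -8.84505007e-04],
       [ 4.33891437e-01,  9.00964427e-01, -1.14997047e-03],
       [ 2.97946127e-04, -1.41986242e-03, -9.99998948e-01]]), 'ft_force': array([ 0.52572045, -0.34095128, -0.35372341]), 'wrist_torque': array([ 2.59102746e-02,  4.70602273e-05, -3.09614699e-02]), 'grip_width': 0.08591937360663696}
top [[384.47160122   0.         259.63445987]
 [  0.         384.47160122 196.69511754]
 [  0.           0.           1.        ]] [[ 0.02349951  0.98124235 -0.19134058  0.20117189]
 [-0.9996851   0.02474921  0.00414372  0.0251985 ]
 [ 0.00880152  0.19118295  0.98151496  1.28274651]
 [ 0.          0.          0.          1.        ]] ['image', 'intrinsics', 'world_from_camera']
side [[349.25414914   0.         256.70534481]
 [  0.         349.25414914 191.88304133]
 [  0.           0.           1.        ]] [[ 0.78146059  0.40845259 -0.47168403 -0.02283758]
 [-0.62373195  0.49118312 -0.60802763 -0.57635678]
 [-0.01666723  0.76935403  0.63860518  0.71433663]
 [ 0.          0.          0.          1.        ]] ['image', 'intrinsics', 'world_from_camera']
```

```bash
python3 - <<'E'
import cv2
for n in("top","side"):
    i=cv2.imread(f"pics/{n}0.png"); cv2.imwrite(f"pics/{n}0b.png",cv2.resize(i,(800,600),interpolation=cv2.INTER_CUBIC))
E
```

```text
(no output)
```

View pics/top0b.png

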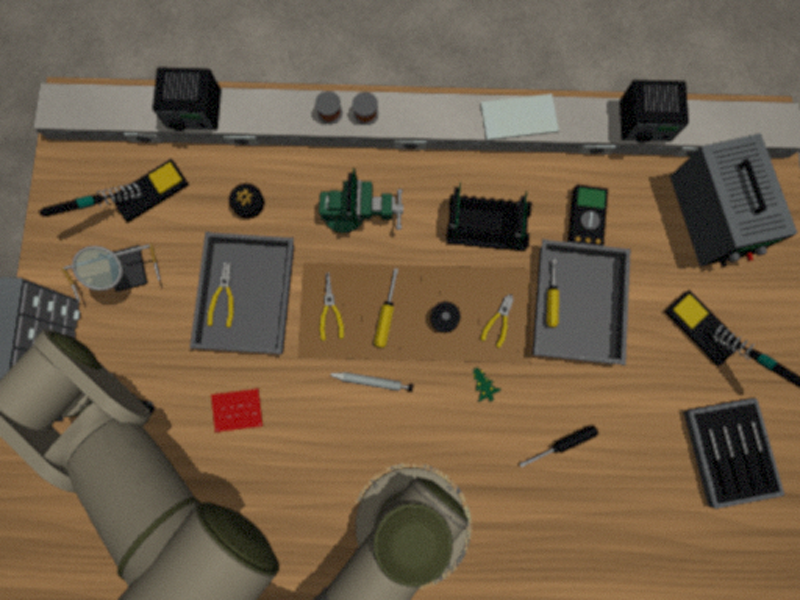

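View pics/side0b.png

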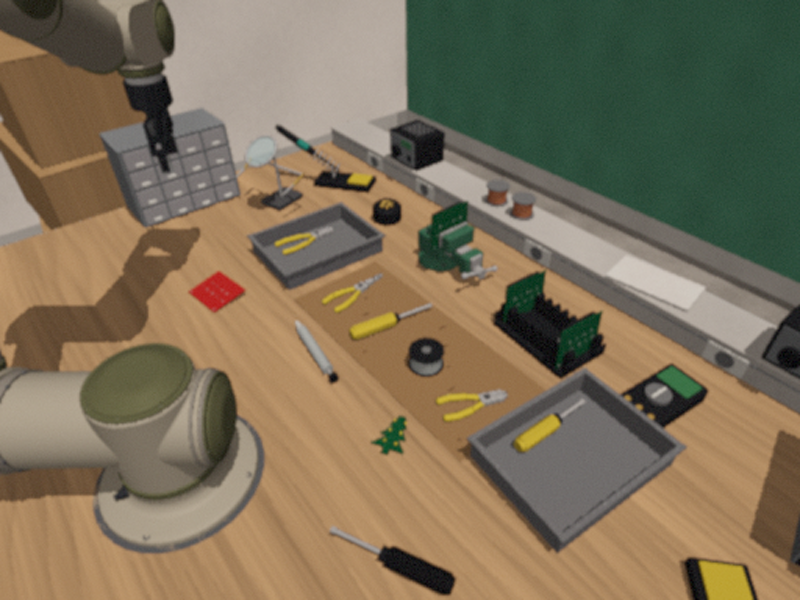

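The top view has image up as +x and left as +y. In 800-px coordinates:
- The pliers tray is at (243,293) and the driver tray at (582,302).
- The pliers are at (330,307), the driver at (387,308) and the cutters at (499,320).
- The vice is at (355,205) and the rack at (489,220).

I'll zoom in next.

```bash
cat > h.py <<'E'
import numpy as np, cv2
def load(n,k=0):
    return dict(np.load(f"{n}{k}.npz"))
def ray(d,u,v):
    K=d["intrinsics"];T=d["world_from_camera"]
    c=np.array([(u-K[0,2])/K[0,0],-(v-K[1,2])/K[1,1],-1.0])
    return T[:3,3],T[:3,:3]@c
def onz(d,u,v,z):
    o,r=ray(d,u,v); return o+r*(z-o[2])/r[2]
def proj(d,p):
    K=d["intrinsics"];T=d["world_from_camera"]
    c=T[:3,:3].T@(np.asarray(p)-T[:3,3])
    return np.array([K[0,2]+K[0,0]*c[0]/-c[2],K[1,2]+K[1,1]*(-c[1])/-c[2]])
def tri(d1,p1,d2,p2):
    A=[];b=[]
    for d,p in((d1,p1),(d2,p2)):
        o,r=ray(d,*p);r=r/np.linalg.norm(r);P=np.eye(3)-np.outer(r,r);A.append(P);b.append(P@o)
    x=np.linalg.lstsq(np.vstack(A),np.hstack(b),rcond=None)[0]; return x
def crop(d,x0,y0,x1,y1,s,fn):
    i=d["image"][y0:y1,x0:x1,::-1]; i=cv2.resize(i,None,fx=s,fy=s,interpolation=cv2.INTER_CUBIC)
    for k in range((x0//10+1)*10,x1,10): cv2.putText(i,str(k),((k-x0)*s-8,10),0,.35,(255,255,255),1); cv2.line(i,((k-x0)*s,12),((k-x0)*s,16),(255,255,255),1)
    for k in range((y0//10+1)*10,y1,10): cv2.putText(i,str(k),(0,(k-y0)*s+4),0,.35,(255,255,255),1)
    cv2.imwrite(fn,i)
def grab(n,k):
    from rig import env
    d=env.get_image(n); d={a:d[a] for a in("image","intrinsics","world_from_camera")}; np.savez(f"{n}{k}.npz",**d); return d
E
python3 - <<'E'
from h import *
t=load("top");s=load("side")
crop(t,190,150,345,235,5,"pics/c1.png")
crop(t,195,95,345,165,5,"pics/c2.png")
crop(s,185,165,345,275,5,"pics/c3.png")
crop(s,255,120,405,240,5,"pics/c4.png")
E
```

```text
(no output)
```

View pics/c1.png

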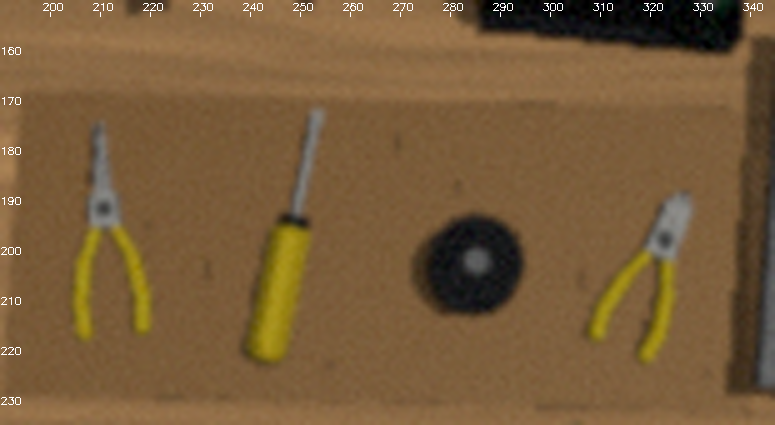

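View pics/c2.png

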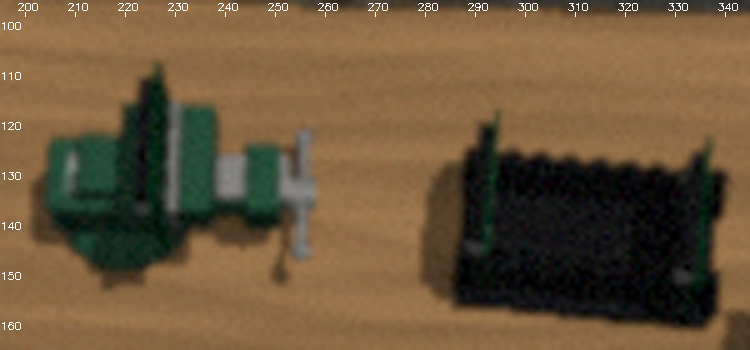

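View pics/c3.png

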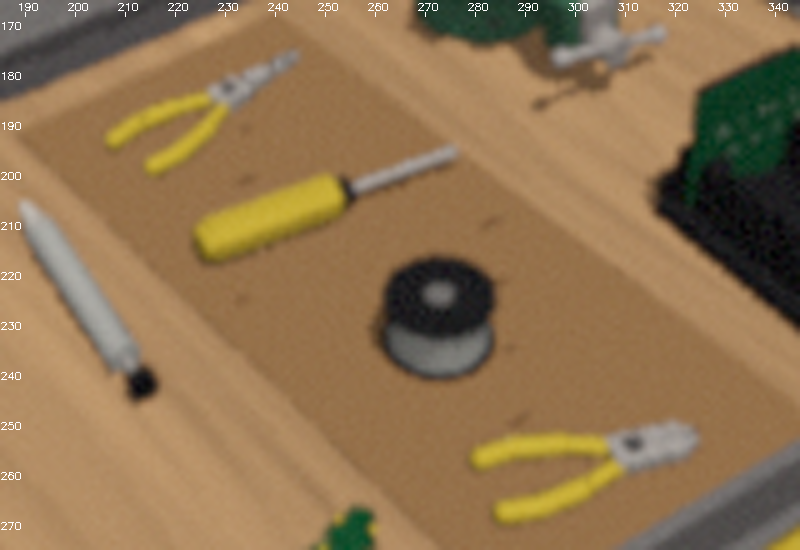

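View pics/c4.png

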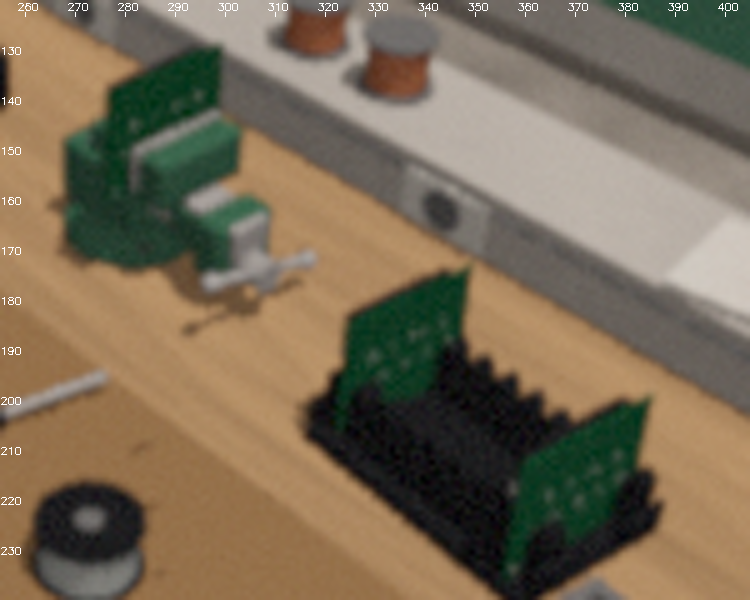

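The crops show the rivets, the driver ends, the vice board (strip on the left, +y side) and the rack boards at its left and right ends. Next I'll convert these to world points and cross-check them in both views.

```bash
python3 - <<'E'
from h import *
np.set_printoptions(precision=4,suppress=True)
t=load("top");s=load("side")
def axis(d,a,b,z):
    p=onz(d,*a,z)[:2];q=onz(d,*b,z)[:2];v=q-p;return np.degrees(np.arctan2(v[1],v[0])),np.linalg.norm(v)
print("pl top",onz(t,210.5,191.5,.012),"side",onz(s,230.5,182,.012),"tri",tri(t,(210.5,191.5),s,(230.5,182)))
print(axis(t,(210.5,191.5),(209.8,174.5),.012), "handles mid",axis(t,((206.5+218.5)/2,217),(209.8,174.5),.009), axis(s,(230,182),(244.5,175),.01))
print("cu top",onz(t,323,198,.012),"side",onz(s,311.5,253.5,.012),"tri",tri(t,(323,198),s,(311.5,253.5)))
print(axis(t,(323,198),(326.5,188.5),.012),"h",axis(t,((309+319.5)/2,219.5),(326.5,188.5),.01))
# driver mask
for n,d,z in(("top",t,.013),("side",s,.013)):
    h=cv2.cvtColor(d["image"],cv2.COLOR_RGB2HSV); m=cv2.inRange(h,(22,140,70),(34,255,255))
    nn,l,st,c=cv2.connectedComponentsWithStats(m)
    for i in range(1,nn):
        if st[i,4]>40:
            pts=np.argwhere(l==i)[:,::-1].astype(np.float32); r=cv2.minAreaRect(pts)
            w=np.array([onz(d,u,v,z)[:2] for u,v in pts]); mu=w.mean(0); 
            rw=cv2.minAreaRect((w*1000).astype(np.float32))
            print(n,st[i],c[i].round(1),"world",rw)
# trays
for n,q in(("pt",None),):
    pass
print("driver tip-to-hdl", axis(t,(244.5,222),(253.5,172),.013))
E
```

```text
pl top [0.4626 0.1859 0.012 ] side [0.4616 0.1866 0.012 ] tri [0.462  0.1861 0.0123]
(np.float64(5.047336405660088), np.float64(0.05918795102227496)) handles mid (np.float64(6.282224623045185), np.float64(0.14666285543765228)) (np.float64(-0.03324293103950209), np.float64(0.05950775619146327))
cu top [ 0.4498 -0.1938  0.012 ] side [ 0.4492 -0.1935  0.012 ] tri [ 0.4496 -0.1936  0.0119]
(np.float64(-20.143472198587073), np.float64(0.03522804371516293)) h (np.float64(-21.428483364809523), np.float64(0.11492023736018724))
top [ 95 104  21  20 257] [105.1 113.2] world ((732.971435546875, 567.609375), (56.36444091796875, 59.204349517822266), 36.254066467285156)
top [133 184   9  25  80] [136.  195.6] world ((442.01971435546875, 434.92388916015625), (14.923473358154297, 84.17859649658203), 78.98109436035156)
top [145 184   5  26  81] [146.8 196.4] world ((440.3824768066406, 397.8140869140625), (85.80583953857422, 13.393915176391602), 4.600996494293213)
top [350 185   8  24 178] [353.4 196.3] world ((457.588134765625, -296.6883239746094), (23.76106834411621, 79.9175796508789), 88.7682723999
[... 1299 characters left out ...]
586914), 6.234798431396484)
side [224 200  31  17 268] [238.6 208.1] world ((407.6722412109375, 66.58381652832031), (37.71337127685547, 98.07085418701172), 79.78215789794922)
side [279 252  31  18 242] [293.8 259.1] world ((401.5751953125, -176.4671173095703), (53.24814224243164, 70.81788635253906), 73.48470306396484)
side [329 266  30  23 322] [343.4 276.9] world ((456.90399169921875, -294.43170166015625), (25.799026489257812, 92.11255645751953), 87.27245330810547)
side [447 359  36  25 690] [463.6 371.8] world ((463.3916015625, -586.7884521484375), (47.18772506713867, 55.40692901611328), 43.291648864746094)
driver tip-to-hdl (np.float64(-8.375633401021448), np.float64(0.17388040110709846))
```

```bash
python3 - <<'E'
from h import *
t=load("top");s=load("side")
crop(t,115,140,205,235,6,"pics/c5.png")
crop(t,330,145,415,240,6,"pics/c6.png")
crop(s,290,230,445,350,5,"pics/c7.png")
E
```

```text
(no output)
```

View pics/c5.png

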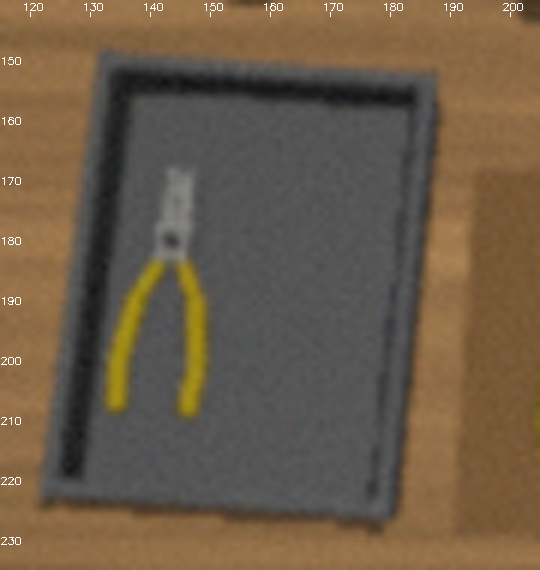

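View pics/c6.png

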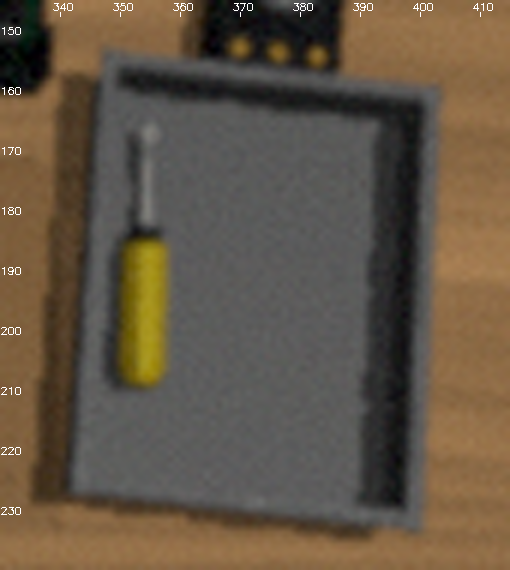

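```bash
python3 - <<'E'
from h import *
np.set_printoptions(precision=4,suppress=True)
t=load("top");s=load("side")
for n,q in(("pt",[(132.5,148.5),(187.5,151.8),(180.5,226.8),(122,223.2)]),("dt",[(347.5,153),(403,159.5),(399.5,233),(341.5,227.5)])):
    P=np.array([onz(t,*a,.045) for a in q])[:,:2]; print(n,P,P.mean(0),"yaw",np.degrees([np.arctan2(*(P[0]-P[3])[::-1]),np.arctan2(*(P[1]-P[2])[::-1])]),"len",np.linalg.norm(P[0]-P[3]),np.linalg.norm(P[0]-P[1]))
i=t["image"].copy(); 
for d in(t,s): d["image"]=np.clip(d["image"].astype(float)*2,0,255).astype(np.uint8)
crop(t,198,100,262,152,12,"pics/d1.png")
crop(t,280,110,345,165,12,"pics/d2.png")
crop(s,262,122,326,172,12,"pics/d3.png")
crop(s,310,165,395,245,9,"pics/d4.png")
E
```

```text
pt [[0.5963 0.4499]
 [0.5896 0.2652]
 [0.3371 0.2728]
 [0.3442 0.4619]] [0.4668 0.3624] yaw [-2.7232 -1.7192] len 0.25236694531856024 0.1847850706089258
dt [[ 0.5995 -0.2718]
 [ 0.5817 -0.4578]
 [ 0.3344 -0.4346]
 [ 0.3476 -0.2472]] [ 0.4658 -0.3529] yaw [-5.5647 -5.3562] len 0.2530697692786134 0.18689612674154452
```

View pics/d1.png

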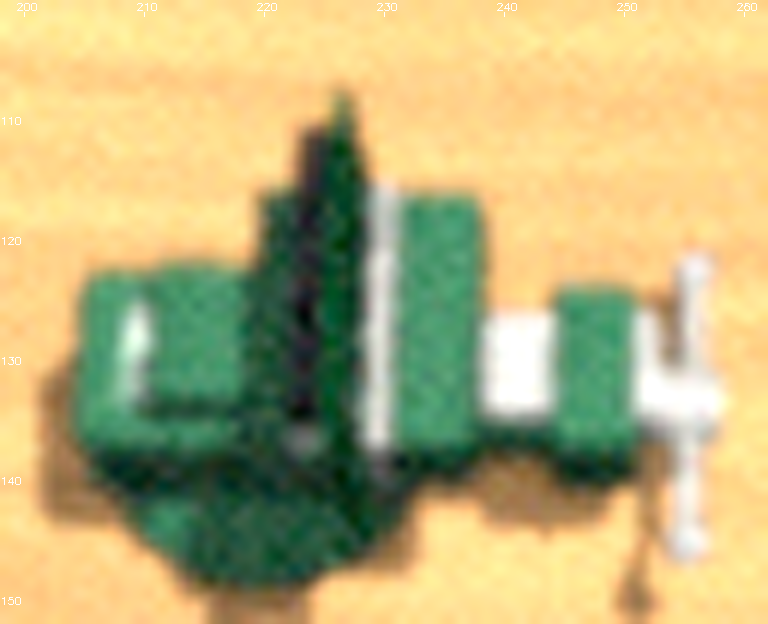

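View pics/d2.png

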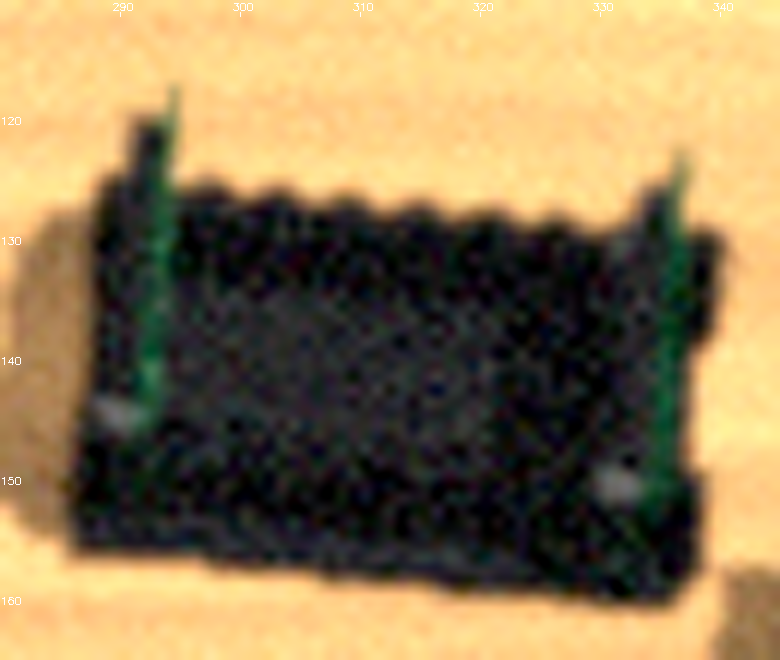

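View pics/d3.png

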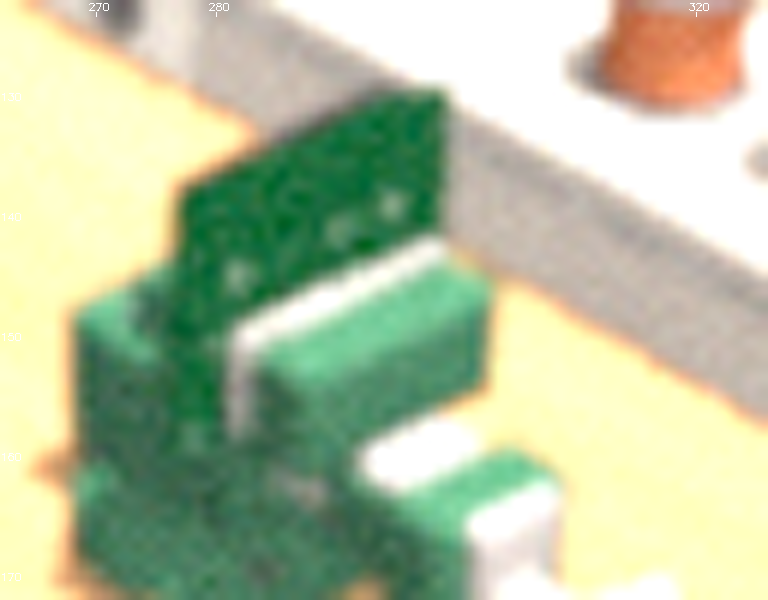

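View pics/d4.png

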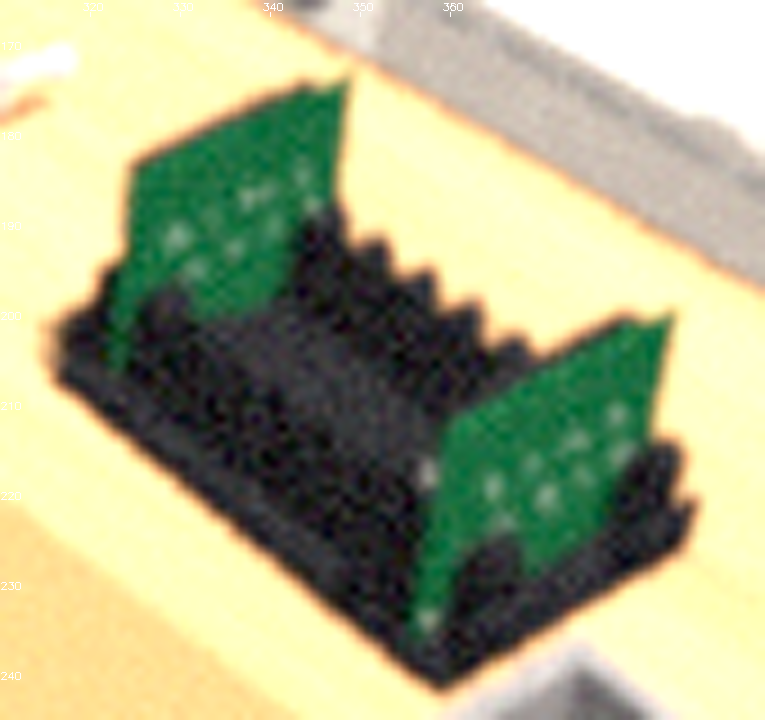

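```bash
python3 - <<'E'
from h import *
np.set_printoptions(precision=4,suppress=True)
t=load("top");s=load("side")
print("vice strip far/near/mid z.146",onz(t,224.9,110.5,.146),onz(t,224.3,137.5,.146),onz(t,224.9,124,.146))
print("far corner tri",tri(t,(226.6,107.5),s,(299.1,129.5)), "side near/far onz",onz(s,277.2,137.4,.146),onz(s,299.1,129.5,.146))
print("jaw -y inner edge z.1 top",onz(t,228.2,115.5,.1),onz(t,228,138,.1),"side",onz(s,282,150,.1),onz(s,299,141,.1))
print("jaw -y outer",onz(t,238,116.5,.1),onz(t,237.8,137,.1), "jaw +y far/near inner guess")
for (n,a,b,sf,sn) in(("b",(294.3,117.5),(292.3,145.5),(349,173.5),(325,183)),("a",(336.6,122.8),(334.5,150.5),(385,200),(360,211))):
    print(n,onz(t,*a,.092),onz(t,*b,.092),"side",onz(s,*sf,.092),onz(s,*sn,.092),"tri",tri(t,a,s,sf))
# rack base corners z=0/~12
print("rack base near L/R top",onz(t,286,155.5,.01),onz(t,336.5,160,.01), "side near-R",onz(s,359,241.5,.0),"side nearL",onz(s,316,207,.0))
E
```

```text
vice strip far/near/mid z.146 [0.6963 0.1362 0.146 ] [0.6071 0.1344 0.146 ] [0.6514 0.1343 0.146 ]
far corner tri [0.7089 0.1323 0.1391] side near/far onz [0.613  0.1325 0.146 ] [0.6994 0.1239 0.146 ]
jaw -y inner edge z.1 top [0.6993 0.1292 0.1   ] [0.6221 0.1268 0.1   ] side [0.6248 0.1212 0.1   ] [0.7046 0.1258 0.1   ]
jaw -y outer [0.6967 0.0971 0.1   ] [0.6264 0.0953 0.1   ] jaw +y far/near inner guess
b [ 0.7016 -0.0876  0.092 ] [ 0.605  -0.0817  0.092 ] side [ 0.6999 -0.0919  0.092 ] [ 0.6121 -0.0778  0.092 ] tri [ 0.7039 -0.0884  0.0879]
a [ 0.6869 -0.2267  0.092 ] [ 0.5917 -0.2185  0.092 ] side [ 0.6809 -0.2312  0.092 ] [ 0.5948 -0.2163  0.092 ] tri [ 0.6891 -0.2277  0.0853]
rack base near L/R top [ 0.5962 -0.0676  0.01  ] [ 0.5846 -0.2417  0.01  ] side near-R [ 0.5869 -0.239   0.    ] side nearL [ 0.5983 -0.0673  0.    ]
```

>>> apply_moves(
  plan=[
    {"tx":224,"ty":-309,"tz":-100,"rz":0.55,"jaw":0.2},
    {"tx":224,"ty":-309,"tz":-100,"rz":0.55,"jaw":0.2},
    {"tx":224,"ty":-309,"tz":-100,"rz":0.55,"jaw":0.2},
    {"tx":224,"ty":-309,"tz":-100,"rz":0.55,"jaw":0.2},
    {"tx":224,"ty":-309,"tz":-100,"rz":0.55,"jaw":0.2},
    {"tx":224,"ty":-309,"tz":-100,"rz":0.55,"jaw":0.2},
    {"tx":224,"ty":-309,"tz":-100,"rz":0.55,"jaw":0.2},
    {"tx":224,"ty":-309,"tz":-100,"rz":0.55,"jaw":0.2},
    {"tx":224,"ty":-309,"tz":-130,"rz":0.55,"jaw":0.2},
    {"tx":224,"ty":-309,"tz":-160,"rz":0.55,"jaw":0.2},
    {"tx":224,"ty":-309,"tz":-180,"rz":0.55,"jaw":0.2},
    {"tx":224,"ty":-309,"tz":-180,"rz":0.55,"jaw":0.2},
  ],
  grip_force=40,
)

```text
validation failed for argument at $.pl...
```

```bash
cat >> h.py <<'E'
def st():
    from rig import env
    o=env.observe(); R=np.array(o["tool_rot"]); 
    print("t",round(o["time_s"],2),"pos mm",np.round(np.array(o["position"])*1000,1),"yaw_y",round(np.degrees(np.arctan2(R[1,1],R[0,1])),2),"zaxis",R[:,2].round(3),"F",np.round(o["ft_force"],1),"w",round(o["grip_width"]*1000,1),"q",np.round(o["q"],0))
    return o
def rel(x,y,z,yaw_tool):
    "target mm, yaw of gripped tool's x deg"
    o=st();p=np.array(o["position"])*1000;R=np.array(o["tool_rot"]);c=np.degrees(np.arctan2(R[1,1],R[0,1]))
    d=(yaw_tool+90-c+90)%180-90
    print("t",np.round(np.array([x,y,z])-p,1),"rz",round(np.radians(d),3),"alt",round(np.radians(d-180*np.sign(d)),3))
E
python3 - <<'E'
from h import *
rel(462.3,186.2,3,6)
E
```

```text
t 0.1 pos mm [238.5 495.3 230.8] yaw_y 64.28 zaxis [-0.001 -0.001 -1.   ] F [ 0.5 -0.4 -0. ] w 85.0 q [ 52.  22.  74.  -0.  84. -12.]
t [ 223.8 -309.1 -227.8] rz 0.554 alt -2.588
```

>>> apply_moves(
  plan=[
    {"tx":30,"ty":-40,"tz":0,"rx":0,"ry":0,"rz":0.1,"jaw":0.2},
  ],
  grip_force=40,
)

```text
time_s: 0.2
position: [0.2666, 0.4573, 0.2302]
tool_rot: [[-0.942, 0.336, -0.002], [0.336, 0.942, -0.001], [0.001, -0.001, -1.0]]
ft_force: [0.8, 0.2, 0.4]
grip_width: 0.0729
```

>>> apply_moves(
  plan=[
    {"tx":196,"ty":-271,"tz":-100,"rx":0,"ry":0,"rz":0.447,"jaw":0.2},
    {"tx":196,"ty":-271,"tz":-100,"rx":0,"ry":0,"rz":0.447,"jaw":0.2},
  ],
)

```text
time_s: 0.4
position: [0.3196, 0.3847, 0.2043]
tool_rot: [[-0.997, 0.073, -0.001], [0.073, 0.997, -0.001], [0.001, -0.001, -1.0]]
ft_force: [0.8, -0.0, 0.5]
grip_width: 0.0509
```

>>> apply_moves(
  plan=[
    {"tx":143,"ty":-198,"tz":-90,"rz":0.178,"jaw":0.2},
    {"tx":143,"ty":-198,"tz":-90,"rz":0.178,"jaw":0.2},
    {"tx":143,"ty":-198,"tz":-90,"rz":0.178,"jaw":0.2},
    {"tx":143,"ty":-198,"tz":-90,"rz":0.178,"jaw":0.2},
    {"tx":143,"ty":-198,"tz":-120,"rz":0.178,"jaw":0.2},
    {"tx":143,"ty":-198,"tz":-150,"rz":0.178,"jaw":0.2},
    {"tx":143,"ty":-198,"tz":-150,"rz":0.178,"jaw":0.2},
  ],
)

```text
validation failed for argument at $.pl...
```

```bash
python3 - <<'E'
from h import *
rel(462.3,186.2,3,6)
t=grab("top",1);s=grab("side",1)
crop(t,170,140,270,235,6,"pics/e1.png");crop(s,180,120,280,215,6,"pics/e2.png")
E
```

```text
t 0.4 pos mm [319.6 384.7 204.3] yaw_y 85.79 zaxis [-0.001 -0.001 -1.   ] F [ 0.8 -0.   0.5] w 50.9 q [ 37.  18.  85.  -0.  77. -49.]
t [ 142.7 -198.5 -201.3] rz 0.178 alt -2.963
```

View pics/e2.png

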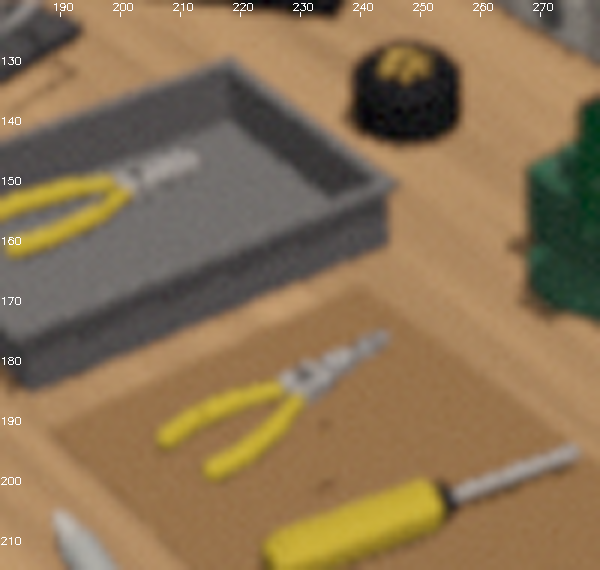

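The crop shows the pliers undisturbed at (230,182). The two refused calls left out rx and ry, so every row has to carry all the fields.

>>> apply_moves(
  plan=[
    {"tx":143,"ty":-198,"tz":-90,"rx":0,"ry":0,"rz":0.178,"jaw":0.2},
    {"tx":143,"ty":-198,"tz":-90,"rx":0,"ry":0,"rz":0.178,"jaw":0.2},
    {"tx":143,"ty":-198,"tz":-90,"rx":0,"ry":0,"rz":0.178,"jaw":0.2},
    {"tx":143,"ty":-198,"tz":-90,"rx":0,"ry":0,"rz":0.178,"jaw":0.2},
    {"tx":143,"ty":-198,"tz":-90,"rx":0,"ry":0,"rz":0.178,"jaw":0.2},
    {"tx":143,"ty":-198,"tz":-120,"rx":0,"ry":0,"rz":0.178,"jaw":0.2},
    {"tx":143,"ty":-198,"tz":-160,"rx":0,"ry":0,"rz":0.178,"jaw":0.2},
    {"tx":143,"ty":-198,"tz":-160,"rx":0,"ry":0,"rz":0.178,"jaw":0.2},
  ],
)

```text
time_s: 1.3
position: [0.4615, 0.1839, 0.0394]
tool_rot: [[-0.995, -0.096, -0.012], [-0.096, 0.995, -0.006], [0.012, -0.005, -1.0]]
ft_force: [0.4, -0.3, 1.7]
grip_width: 0.0519
```

```bash
python3 - <<'E'
from h import *
rel(462.3,186.2,3,6)
s=grab("side",2)
crop(s,180,120,280,215,6,"pics/e3.png")
E
```

```text
t 1.3 pos mm [461.5 183.9  39.4] yaw_y 95.53 zaxis [-0.012 -0.006 -1.   ] F [ 0.4 -0.3  1.7] w 51.9 q [  8.  30.  97.  -0.  53. -87.]
t [  0.8   2.3 -36.4] rz 0.008 alt -3.133
```

View pics/e3.png

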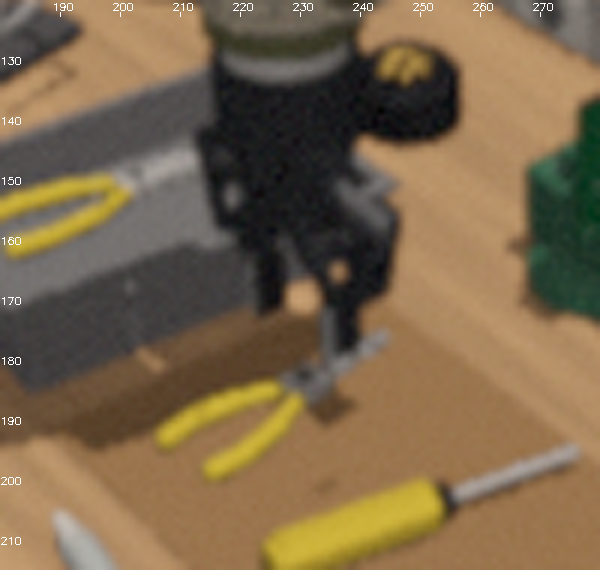

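The open jaws straddle the rivet block, with the pliers still at (230,183). I'll descend, close and lift.

>>> apply_moves(
  plan=[
    {"tx":1,"ty":2,"tz":-20,"rx":0,"ry":0,"rz":0.008,"jaw":0.2},
    {"tx":1,"ty":2,"tz":-36,"rx":0,"ry":0,"rz":0.008,"jaw":0.2},
    {"tx":1,"ty":2,"tz":-36,"rx":0,"ry":0,"rz":0.008,"jaw":0.2},
    {"tx":1,"ty":2,"tz":-36,"rx":0,"ry":0,"rz":0.008,"jaw":-1},
    {"tx":1,"ty":2,"tz":-36,"rx":0,"ry":0,"rz":0.008,"jaw":-1},
    {"tx":1,"ty":2,"tz":-36,"rx":0,"ry":0,"rz":0.008,"jaw":-1},
    {"tx":1,"ty":2,"tz":-36,"rx":0,"ry":0,"rz":0.008,"jaw":-1},
    {"tx":1,"ty":2,"tz":-36,"rx":0,"ry":0,"rz":0.008,"jaw":-1},
  ],
  grip_force=50,
)

```text
time_s: 2.15
position: [0.4645, 0.1869, 0.0077]
tool_rot: [[-0.994, -0.106, -0.005], [-0.106, 0.994, -0.005], [0.005, -0.004, -1.0]]
ft_force: [-2.4, 0.5, 9.0]
grip_width: 0.0179
```

```bash
python3 - <<'E'
from h import *
rel(445,315.5,80,-2.2)
E
```

```text
t 2.15 pos mm [464.5 186.9   7.7] yaw_y 96.06 zaxis [-0.005 -0.005 -1.   ] F [-2.4  0.5  9. ] w 17.9 q [  8.  34.  99.  -0.  48. -87.]
t [-19.5 128.6  72.3] rz -0.144 alt 2.997
```

>>> apply_moves(
  plan=[
    {"tx":0,"ty":0,"tz":30,"rx":0,"ry":0,"rz":0,"jaw":-1},
    {"tx":0,"ty":0,"tz":60,"rx":0,"ry":0,"rz":0,"jaw":-1},
    {"tx":0,"ty":0,"tz":72,"rx":0,"ry":0,"rz":0,"jaw":-1},
  ],
)

```text
time_s: 2.45
position: [0.4655, 0.1872, 0.083]
tool_rot: [[-0.994, -0.106, 0.0], [-0.106, 0.994, -0.004], [0.0, -0.004, -1.0]]
ft_force: [-0.6, -0.1, -0.9]
grip_width: 0.0179
```

```bash
python3 - <<'E'
from h import *
rel(445,315.5,80,-2.2)
s=grab("side",3)
crop(s,180,100,280,195,6,"pics/e4.png")
E
```

```text
t 2.45 pos mm [465.5 187.2  83. ] yaw_y 96.07 zaxis [ 0.    -0.004 -1.   ] F [-0.6 -0.1 -0.9] w 17.9 q [  8.  27.  94.  -0.  59. -87.]
t [-20.5 128.3  -3. ] rz -0.144 alt 2.997
```

View pics/e4.png

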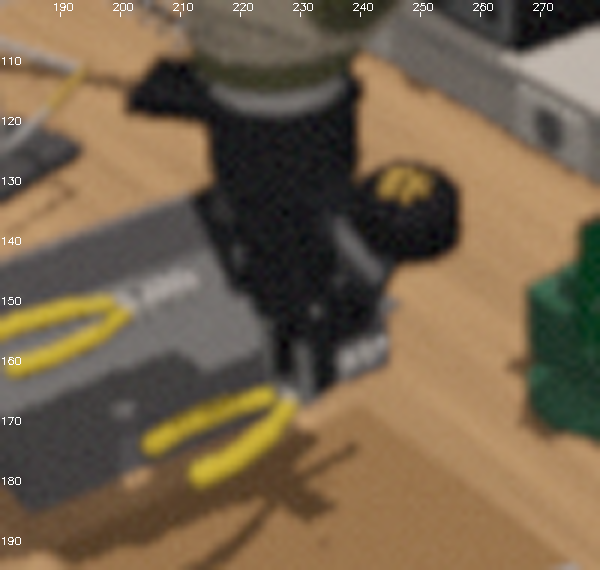

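The pliers hang level in the jaws, at (228,168) in the side view. Next I'll carry them to the tray.

>>> apply_moves(
  plan=[
    {"tx":-19,"ty":128,"tz":0,"rx":0,"ry":0,"rz":-0.144,"jaw":-1},
    {"tx":-19,"ty":128,"tz":0,"rx":0,"ry":0,"rz":-0.144,"jaw":-1},
    {"tx":-19,"ty":128,"tz":0,"rx":0,"ry":0,"rz":-0.144,"jaw":-1},
    {"tx":-19,"ty":128,"tz":0,"rx":0,"ry":0,"rz":-0.144,"jaw":-1},
    {"tx":-19,"ty":128,"tz":0,"rx":0,"ry":0,"rz":-0.144,"jaw":-1},
    {"tx":-19,"ty":128,"tz":-35,"rx":0,"ry":0,"rz":-0.144,"jaw":-1},
    {"tx":-19,"ty":128,"tz":-60,"rx":0,"ry":0,"rz":-0.144,"jaw":-1},
    {"tx":-19,"ty":128,"tz":-69,"rx":0,"ry":0,"rz":-0.144,"jaw":-1},
    {"tx":-19,"ty":128,"tz":-71,"rx":0,"ry":0,"rz":-0.144,"jaw":-1},
    {"tx":-19,"ty":128,"tz":-71,"rx":0,"ry":0,"rz":-0.144,"jaw":-1},
  ],
)

```text
time_s: 3.5
position: [0.4475, 0.315, 0.0135]
tool_rot: [[-0.999, 0.039, 0.002], [0.039, 0.999, -0.004], [-0.002, -0.004, -1.0]]
ft_force: [-0.0, 1.1, -1.1]
grip_width: 0.0178
```

```bash
python3 - <<'E'
from h import *
rel(447,315.5,12,-2.2)
s=grab("side",4)
crop(s,140,100,260,200,6,"pics/e5.png")
E
```

```text
t 3.5 pos mm [447.5 315.   13.5] yaw_y 87.78 zaxis [ 0.002 -0.004 -1.   ] F [-0.   1.1 -1.1] w 17.8 q [ 23.  36.  91.  -0.  53. -65.]
t [-0.5  0.5 -1.5] rz 0.0 alt -3.141
```

View pics/e5.png

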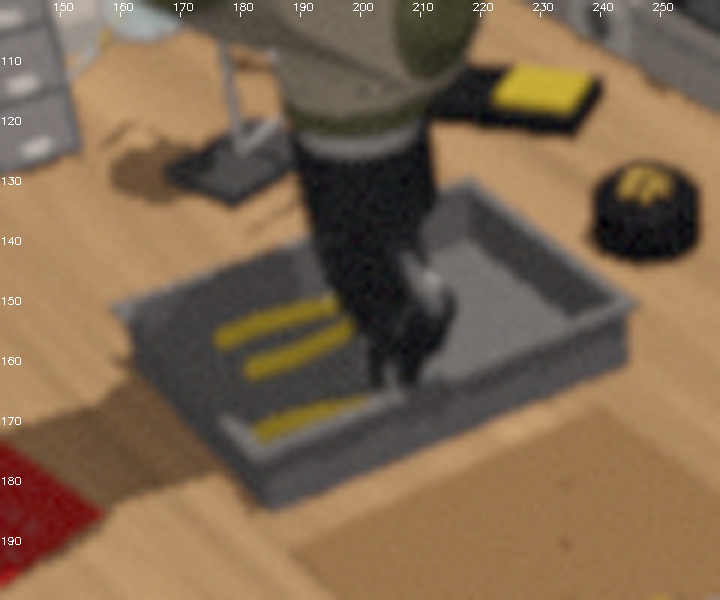

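The pliers are over the tray floor, clear of the old pair. I'll release and go up.

>>> apply_moves(
  plan=[
    {"tx":0,"ty":0,"tz":-2,"rx":0,"ry":0,"rz":0,"jaw":-1},
    {"tx":0,"ty":0,"tz":-2,"rx":0,"ry":0,"rz":0,"jaw":-0.1},
    {"tx":0,"ty":0,"tz":-2,"rx":0,"ry":0,"rz":0,"jaw":-0.1},
    {"tx":0,"ty":0,"tz":-2,"rx":0,"ry":0,"rz":0,"jaw":-0.1},
    {"tx":0,"ty":0,"tz":30,"rx":0,"ry":0,"rz":0,"jaw":-0.1},
    {"tx":0,"ty":0,"tz":80,"rx":0,"ry":0,"rz":0,"jaw":-0.1},
    {"tx":0,"ty":0,"tz":100,"rx":0,"ry":0,"rz":0,"jaw":0},
  ],
)

```text
time_s: 4.25
position: [0.4488, 0.3158, 0.1179]
tool_rot: [[-0.999, 0.038, 0.008], [0.038, 0.999, -0.001], [-0.008, -0.001, -1.0]]
ft_force: [0.3, 0.4, -0.6]
grip_width: 0.0428
```

```bash
python3 - <<'E'
from h import *
rel(449.5,-193.6,70,-21.5)
E
```

```text
t 4.25 pos mm [448.8 315.8 117.9] yaw_y 87.81 zaxis [ 0.008 -0.001 -1.   ] F [ 0.3  0.4 -0.6] w 42.8 q [ 23.  28.  85.  -0.  67. -65.]
t [   0.7 -509.4  -47.9] rz -0.337 alt 2.805
```

>>> apply_moves(
  plan=[
    {"tx":0,"ty":-509,"tz":0,"rx":0,"ry":0,"rz":-0.337,"jaw":0.2},
    {"tx":0,"ty":-509,"tz":0,"rx":0,"ry":0,"rz":-0.337,"jaw":0.2},
    {"tx":0,"ty":-509,"tz":0,"rx":0,"ry":0,"rz":-0.337,"jaw":0.2},
    {"tx":0,"ty":-509,"tz":0,"rx":0,"ry":0,"rz":-0.337,"jaw":0.2},
    {"tx":0,"ty":-509,"tz":0,"rx":0,"ry":0,"rz":-0.337,"jaw":0.2},
    {"tx":0,"ty":-509,"tz":0,"rx":0,"ry":0,"rz":-0.337,"jaw":0.2},
    {"tx":0,"ty":-509,"tz":0,"rx":0,"ry":0,"rz":-0.337,"jaw":0.2},
    {"tx":0,"ty":-509,"tz":0,"rx":0,"ry":0,"rz":-0.337,"jaw":0.2},
    {"tx":0,"ty":-509,"tz":0,"rx":0,"ry":0,"rz":-0.337,"jaw":0.2},
    {"tx":0,"ty":-509,"tz":0,"rx":0,"ry":0,"rz":-0.337,"jaw":0.2},
    {"tx":0,"ty":-509,"tz":-50,"rx":0,"ry":0,"rz":-0.337,"jaw":0.2},
    {"tx":0,"ty":-509,"tz":-78,"rx":0,"ry":0,"rz":-0.337,"jaw":0.2},
  ],
)

```text
time_s: 5.45
position: [0.4482, -0.195, 0.0381]
tool_rot: [[-0.929, 0.37, 0.007], [0.369, 0.929, -0.004], [-0.008, -0.001, -1.0]]
ft_force: [0.2, 0.3, -0.0]
grip_width: 0.0515
```

```bash
python3 - <<'E'
from h import *
rel(449.5,-193.6,3,-21.5)
s=grab("side",5)
crop(s,260,190,360,280,6,"pics/e6.png")
t=grab("top",5)
crop(t,110,135,210,235,6,"pics/e7.png")
E
```

```text
t 5.45 pos mm [ 448.2 -195.    38.1] yaw_y 68.31 zaxis [ 0.007 -0.004 -1.   ] F [ 0.2  0.3 -0. ] w 51.5 q [ -37.   30.  100.    0.   50. -106.]
t [  1.3   1.4 -35.1] rz 0.003 alt -3.138
```

View pics/e6.png

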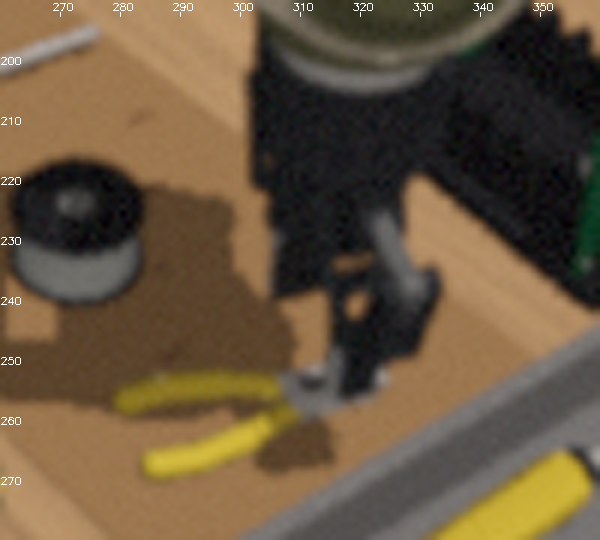

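View pics/e7.png

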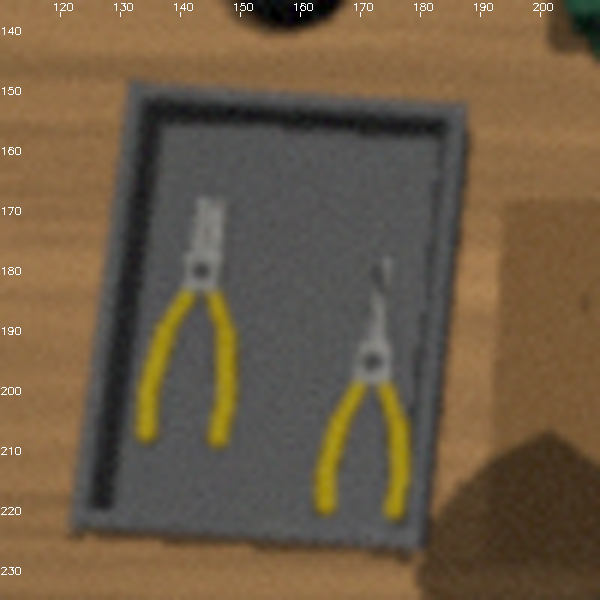

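The pliers lie flat in the tray, rivet at top-view (172,195), beside the old pair, which hasn't moved. The gripper straddles the cutters' joint, so I'll grip them now.

>>> apply_moves(
  plan=[
    {"tx":0,"ty":1,"tz":-20,"rx":0,"ry":0,"rz":0.003,"jaw":0.2},
    {"tx":0,"ty":1,"tz":-33,"rx":0,"ry":0,"rz":0.003,"jaw":0.2},
    {"tx":0,"ty":1,"tz":-33,"rx":0,"ry":0,"rz":0.003,"jaw":0.2},
    {"tx":0,"ty":1,"tz":-33,"rx":0,"ry":0,"rz":0.003,"jaw":-1},
    {"tx":0,"ty":1,"tz":-33,"rx":0,"ry":0,"rz":0.003,"jaw":-1},
    {"tx":0,"ty":1,"tz":-33,"rx":0,"ry":0,"rz":0.003,"jaw":-1},
    {"tx":0,"ty":1,"tz":-33,"rx":0,"ry":0,"rz":0.003,"jaw":-1},
    {"tx":0,"ty":1,"tz":-33,"rx":0,"ry":0,"rz":0.003,"jaw":-1},
    {"tx":0,"ty":1,"tz":10,"rx":0,"ry":0,"rz":0.003,"jaw":-1},
    {"tx":0,"ty":1,"tz":55,"rx":0,"ry":0,"rz":0.003,"jaw":-1},
    {"tx":0,"ty":1,"tz":80,"rx":0,"ry":0,"rz":0.003,"jaw":-1},
  ],
)

```text
time_s: 6.65
position: [0.4478, -0.1919, 0.121]
tool_rot: [[-0.931, 0.365, 0.006], [0.365, 0.931, -0.002], [-0.006, -0.0, -1.0]]
ft_force: [0.5, -0.0, -2.3]
grip_width: 0.0182
```

```bash
python3 - <<'E'
from h import *
rel(522,356,100,-2.2)
s=grab("side",6)
crop(s,260,170,360,270,6,"pics/e8.png")
E
```

```text
t 6.65 pos mm [ 447.8 -191.9  121. ] yaw_y 68.62 zaxis [ 0.006 -0.002 -1.   ] F [ 0.5 -0.  -2.3] w 18.2 q [ -37.   22.   94.    0.   63. -106.]
t [ 74.2 547.9 -21. ] rz 0.335 alt -2.807
```

View pics/e8.png

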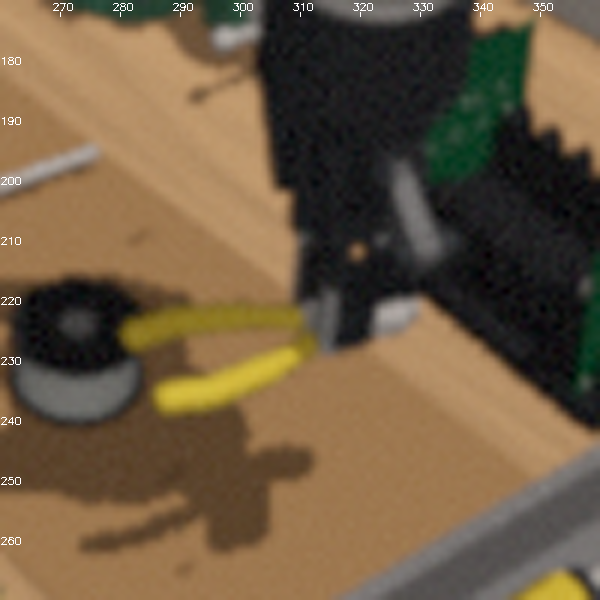

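The cutters hang level in the jaws. Now to the tray.

>>> apply_moves(
  plan=[
    {"tx":72,"ty":548,"tz":0,"rx":0,"ry":0,"rz":0.335,"jaw":-1},
    {"tx":72,"ty":548,"tz":0,"rx":0,"ry":0,"rz":0.335,"jaw":-1},
    {"tx":72,"ty":548,"tz":0,"rx":0,"ry":0,"rz":0.335,"jaw":-1},
    {"tx":72,"ty":548,"tz":0,"rx":0,"ry":0,"rz":0.335,"jaw":-1},
    {"tx":72,"ty":548,"tz":0,"rx":0,"ry":0,"rz":0.335,"jaw":-1},
    {"tx":72,"ty":548,"tz":0,"rx":0,"ry":0,"rz":0.335,"jaw":-1},
    {"tx":72,"ty":548,"tz":0,"rx":0,"ry":0,"rz":0.335,"jaw":-1},
    {"tx":72,"ty":548,"tz":0,"rx":0,"ry":0,"rz":0.335,"jaw":-1},
    {"tx":72,"ty":548,"tz":0,"rx":0,"ry":0,"rz":0.335,"jaw":-1},
    {"tx":72,"ty":548,"tz":0,"rx":0,"ry":0,"rz":0.335,"jaw":-1},
    {"tx":72,"ty":548,"tz":0,"rx":0,"ry":0,"rz":0.335,"jaw":-1},
    {"tx":72,"ty":548,"tz":-30,"rx":0,"ry":0,"rz":0.335,"jaw":-1},
  ],
)

```text
time_s: 7.9
position: [0.5223, 0.3615, 0.0969]
tool_rot: [[-0.999, 0.033, 0.02], [0.033, 0.999, 0.003], [-0.02, 0.004, -1.0]]
ft_force: [0.0, -0.7, -2.2]
grip_width: 0.0181
```

```bash
python3 - <<'E'
from h import *
rel(520,356,12,-2.2)
E
```

```text
t 7.9 pos mm [522.3 361.5  96.9] yaw_y 88.11 zaxis [ 0.02   0.003 -1.   ] F [ 0.  -0.7 -2.2] w 18.1 q [ 24.  36.  72.  -0.  71. -64.]
t [ -2.3  -5.5 -84.9] rz -0.005 alt 3.136
```

>>> apply_moves(
  plan=[
    {"tx":-2,"ty":-5,"tz":-30,"rx":0,"ry":0.015,"rz":-0.005,"jaw":-1},
    {"tx":-2,"ty":-5,"tz":-65,"rx":0,"ry":0.015,"rz":-0.005,"jaw":-1},
    {"tx":-2,"ty":-5,"tz":-80,"rx":0,"ry":0.015,"rz":-0.005,"jaw":-1},
    {"tx":-2,"ty":-5,"tz":-84,"rx":0,"ry":0.015,"rz":-0.005,"jaw":-1},
    {"tx":-2,"ty":-5,"tz":-86,"rx":0,"ry":0.015,"rz":-0.005,"jaw":-1},
    {"tx":-2,"ty":-5,"tz":-86,"rx":0,"ry":0.015,"rz":-0.005,"jaw":-1},
  ],
)

```text
time_s: 8.5
position: [0.5208, 0.3567, 0.0119]
tool_rot: [[-0.999, 0.038, 0.006], [0.038, 0.999, 0.004], [-0.006, 0.004, -1.0]]
ft_force: [-0.0, -0.8, -1.6]
grip_width: 0.0183
```

```bash
python3 - <<'E'
from h import *
rel(520,356,12,-2.2)
E
```

```text
t 8.5 pos mm [520.8 356.7  11.9] yaw_y 87.83 zaxis [ 0.006  0.004 -1.   ] F [-0.  -0.8 -1.6] w 18.3 q [ 24.  42.  77.   0.  61. -64.]
t [-0.8 -0.7  0.1] rz -0.0 alt 3.141
```

>>> apply_moves(
  plan=[
    {"tx":0,"ty":0,"tz":-2,"rx":0,"ry":0,"rz":0,"jaw":-1},
    {"tx":0,"ty":0,"tz":-2,"rx":0,"ry":0,"rz":0,"jaw":-0.1},
    {"tx":0,"ty":0,"tz":-2,"rx":0,"ry":0,"rz":0,"jaw":-0.1},
    {"tx":0,"ty":0,"tz":-2,"rx":0,"ry":0,"rz":0,"jaw":-0.1},
    {"tx":0,"ty":0,"tz":30,"rx":0,"ry":0,"rz":0,"jaw":-0.1},
    {"tx":0,"ty":0,"tz":80,"rx":0,"ry":0,"rz":0,"jaw":-0.1},
    {"tx":0,"ty":0,"tz":100,"rx":0,"ry":0,"rz":0,"jaw":0},
  ],
)

```text
time_s: 9.2
position: [0.5221, 0.3574, 0.1165]
tool_rot: [[-0.999, 0.038, 0.012], [0.038, 0.999, 0.007], [-0.012, 0.007, -1.0]]
ft_force: [0.3, 0.8, 1.1]
grip_width: 0.0427
```

```bash
python3 - <<'E'
from h import *
rel(408.3,67,50,-10)
E
```

```text
t 9.2 pos mm [522.1 357.4 116.5] yaw_y 87.83 zaxis [ 0.012  0.007 -1.   ] F [0.3 0.8 1.1] w 42.7 q [ 24.  35.  71.   0.  73. -64.]
t [-113.8 -290.4  -66.5] rz -0.137 alt 3.005
```

>>> apply_moves(
  plan=[
    {"tx":-114,"ty":-290,"tz":0,"rx":-0.007,"ry":0.008,"rz":-0.137,"jaw":0.3},
    {"tx":-114,"ty":-290,"tz":0,"rx":-0.007,"ry":0.008,"rz":-0.137,"jaw":0.3},
    {"tx":-114,"ty":-290,"tz":0,"rx":-0.007,"ry":0.008,"rz":-0.137,"jaw":0.3},
    {"tx":-114,"ty":-290,"tz":0,"rx":-0.007,"ry":0.008,"rz":-0.137,"jaw":0.3},
    {"tx":-114,"ty":-290,"tz":0,"rx":-0.007,"ry":0.008,"rz":-0.137,"jaw":0.3},
    {"tx":-114,"ty":-290,"tz":0,"rx":-0.007,"ry":0.008,"rz":-0.137,"jaw":0.3},
    {"tx":-114,"ty":-290,"tz":0,"rx":-0.007,"ry":0.008,"rz":-0.137,"jaw":0.3},
    {"tx":-114,"ty":-290,"tz":-40,"rx":-0.007,"ry":0.008,"rz":-0.137,"jaw":0.3},
    {"tx":-114,"ty":-290,"tz":-70,"rx":-0.007,"ry":0.008,"rz":-0.137,"jaw":0.3},
    {"tx":-114,"ty":-290,"tz":-70,"rx":-0.007,"ry":0.008,"rz":-0.137,"jaw":0.3},
  ],
)

```text
time_s: 10.2
position: [0.4068, 0.0676, 0.0444]
tool_rot: [[-0.985, 0.174, -0.001], [0.174, 0.985, -0.001], [0.001, -0.001, -1.0]]
ft_force: [0.6, 0.7, 0.7]
grip_width: 0.0555
```

```bash
python3 - <<'E'
from h import *
rel(408.3,67,4,-10)
t=grab("top",7)
crop(t,110,135,210,235,6,"pics/e9.png")
s=grab("side",7)
crop(s,200,140,300,240,6,"pics/e10.png")
E
```

```text
t 10.2 pos mm [406.8  67.6  44.4] yaw_y 79.97 zaxis [-0.001 -0.001 -1.   ] F [0.6 0.7 0.7] w 55.5 q [ -7.  24. 111.  -0.  46. -87.]
t [  1.5  -0.6 -40.4] rz 0.001 alt -3.141
```

View pics/e9.png

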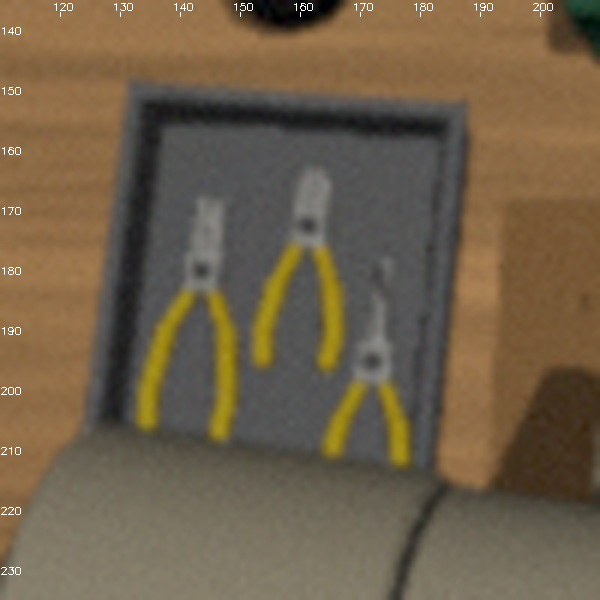

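View pics/e10.png

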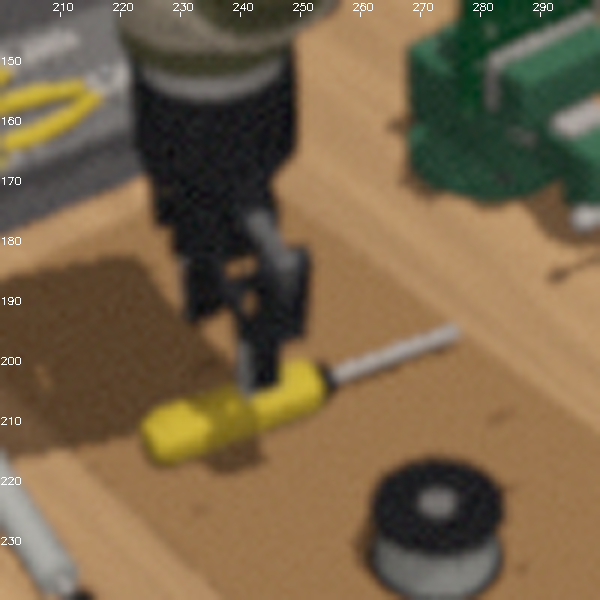

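All three pliers now lie flat and apart: the cutters' rivet is at (161,172), clear of its neighbours. The jaws straddle the driver handle, so I'll grip it.

>>> apply_moves(
  plan=[
    {"tx":1,"ty":-1,"tz":-20,"rx":0,"ry":0,"rz":0,"jaw":0.3},
    {"tx":1,"ty":-1,"tz":-38,"rx":0,"ry":0,"rz":0,"jaw":0.3},
    {"tx":1,"ty":-1,"tz":-39,"rx":0,"ry":0,"rz":0,"jaw":0.3},
    {"tx":1,"ty":-1,"tz":-39,"rx":0,"ry":0,"rz":0,"jaw":-1},
    {"tx":1,"ty":-1,"tz":-39,"rx":0,"ry":0,"rz":0,"jaw":-1},
    {"tx":1,"ty":-1,"tz":-39,"rx":0,"ry":0,"rz":0,"jaw":-1},
    {"tx":1,"ty":-1,"tz":-39,"rx":0,"ry":0,"rz":0,"jaw":-1},
    {"tx":1,"ty":-1,"tz":-39,"rx":0,"ry":0,"rz":0,"jaw":-1},
  ],
)

```text
time_s: 11.1
position: [0.4103, 0.0667, 0.0094]
tool_rot: [[-0.985, 0.174, 0.007], [0.174, 0.985, -0.002], [-0.007, -0.0, -1.0]]
ft_force: [-0.7, 0.3, 8.7]
grip_width: 0.0246
```

>>> apply_moves(
  plan=[
    {"tx":0,"ty":0,"tz":40,"rx":0,"ry":0,"rz":0,"jaw":-1},
    {"tx":0,"ty":0,"tz":80,"rx":0,"ry":0,"rz":0,"jaw":-1},
    {"tx":0,"ty":0,"tz":110,"rx":0,"ry":0,"rz":0,"jaw":-1},
    {"tx":0,"ty":0,"tz":110,"rx":0,"ry":0,"rz":0,"jaw":-1},
  ],
)

```text
time_s: 11.5
position: [0.412, 0.0666, 0.1235]
tool_rot: [[-0.985, 0.173, 0.016], [0.173, 0.985, -0.003], [-0.016, -0.0, -1.0]]
ft_force: [-0.8, -0.2, -1.4]
grip_width: 0.0241
```

```bash
python3 - <<'E'
from h import *
rel(426,-374,110,-5.4)
s=grab("side",8)
crop(s,200,130,300,230,6,"pics/e11.png")
E
```

```text
t 11.5 pos mm [412.   66.6 123.5] yaw_y 80.03 zaxis [ 0.016 -0.003 -1.   ] F [-0.8 -0.2 -1.4] w 24.1 q [ -7.  16. 105.  -0.  59. -87.]
t [  14.  -440.6  -13.5] rz 0.08 alt -3.062
```

View pics/e11.png

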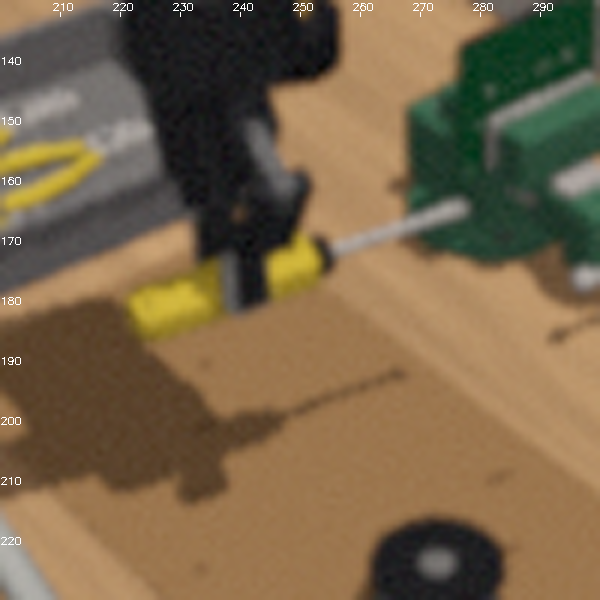

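The driver is held level, with the shaft clear. Carrying it to the driver tray.

>>> apply_moves(
  plan=[
    {"tx":15,"ty":-441,"tz":0,"rx":0,"ry":0.012,"rz":0.08,"jaw":-1},
    {"tx":15,"ty":-441,"tz":0,"rx":0,"ry":0.012,"rz":0.08,"jaw":-1},
    {"tx":15,"ty":-441,"tz":0,"rx":0,"ry":0.012,"rz":0.08,"jaw":-1},
    {"tx":15,"ty":-441,"tz":0,"rx":0,"ry":0.012,"rz":0.08,"jaw":-1},
    {"tx":15,"ty":-441,"tz":0,"rx":0,"ry":0.012,"rz":0.08,"jaw":-1},
    {"tx":15,"ty":-441,"tz":0,"rx":0,"ry":0.012,"rz":0.08,"jaw":-1},
    {"tx":15,"ty":-441,"tz":0,"rx":0,"ry":0.012,"rz":0.08,"jaw":-1},
    {"tx":15,"ty":-441,"tz":0,"rx":0,"ry":0.012,"rz":0.08,"jaw":-1},
    {"tx":15,"ty":-441,"tz":0,"rx":0,"ry":0.012,"rz":0.08,"jaw":-1},
    {"tx":15,"ty":-441,"tz":0,"rx":0,"ry":0.012,"rz":0.08,"jaw":-1},
    {"tx":15,"ty":-441,"tz":-30,"rx":0,"ry":0.012,"rz":0.08,"jaw":-1},
    {"tx":15,"ty":-441,"tz":-45,"rx":0,"ry":0.012,"rz":0.08,"jaw":-1},
  ],
)

```text
time_s: 12.75
position: [0.4251, -0.3729, 0.0736]
tool_rot: [[-0.996, 0.094, -0.002], [0.094, 0.996, 0.002], [0.002, 0.002, -1.0]]
ft_force: [-0.6, 0.6, -1.7]
grip_width: 0.024
```

```bash
python3 - <<'E'
from h import *
rel(427,-374,14,-5.4)
s=grab("side",9)
crop(s,290,200,420,330,6,"pics/e12.png")
E
```

```text
t 12.75 pos mm [ 425.1 -372.9   73.6] yaw_y 84.59 zaxis [-0.002  0.002 -1.   ] F [-0.6  0.6 -1.7] w 24.0 q [ -53.   33.   85.   -0.   63. -138.]
t [  1.9  -1.1 -59.6] rz 0.0 alt -3.141
```

View pics/e12.png

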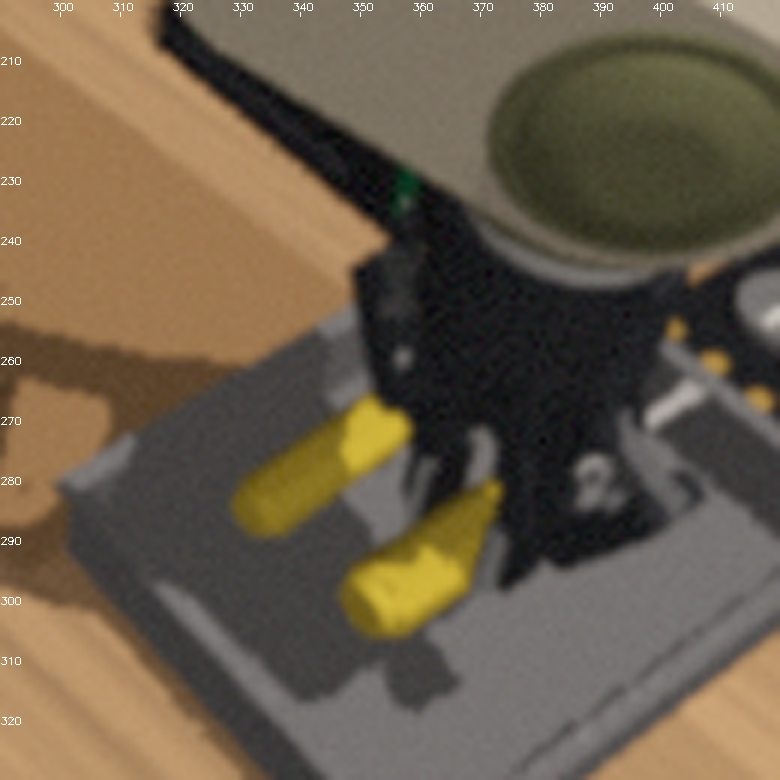

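The driver hangs parallel to the old one, with clear floor below it. Lowering and releasing.

>>> apply_moves(
  plan=[
    {"tx":2,"ty":-1,"tz":-30,"rx":0,"ry":0,"rz":0,"jaw":-1},
    {"tx":2,"ty":-1,"tz":-52,"rx":0,"ry":0,"rz":0,"jaw":-1},
    {"tx":2,"ty":-1,"tz":-58,"rx":0,"ry":0,"rz":0,"jaw":-1},
    {"tx":2,"ty":-1,"tz":-61,"rx":0,"ry":0,"rz":0,"jaw":-1},
    {"tx":2,"ty":-1,"tz":-62,"rx":0,"ry":0,"rz":0,"jaw":-1},
    {"tx":2,"ty":-1,"tz":-62,"rx":0,"ry":0,"rz":0,"jaw":-1},
  ],
)

```text
time_s: 13.4
position: [0.4255, -0.3713, 0.0133]
tool_rot: [[-0.996, 0.093, -0.006], [0.093, 0.996, 0.006], [0.007, 0.006, -1.0]]
ft_force: [-13.2, 12.3, 34.6]
grip_width: 0.0243
```

```bash
python3 - <<'E'
from h import *
st()
E
```

```text
t 13.4 pos mm [ 425.5 -371.3   13.3] yaw_y 84.65 zaxis [-0.006  0.006 -1.   ] F [-13.2  12.3  34.6] w 24.3 q [ -53.   37.   88.   -0.   55. -138.]
```

>>> apply_moves(
  plan=[
    {"tx":0,"ty":-1,"tz":1,"rx":0,"ry":0,"rz":0,"jaw":-1},
    {"tx":0,"ty":-1,"tz":1,"rx":0,"ry":0,"rz":0,"jaw":0.1},
    {"tx":0,"ty":-1,"tz":1,"rx":0,"ry":0,"rz":0,"jaw":0.1},
    {"tx":0,"ty":-1,"tz":1,"rx":0,"ry":0,"rz":0,"jaw":0.1},
    {"tx":0,"ty":-1,"tz":35,"rx":0,"ry":0,"rz":0,"jaw":0.1},
    {"tx":0,"ty":-1,"tz":80,"rx":0,"ry":0,"rz":0,"jaw":0.1},
    {"tx":0,"ty":-1,"tz":130,"rx":0,"ry":0,"rz":0,"jaw":0},
    {"tx":0,"ty":-1,"tz":180,"rx":0,"ry":0,"rz":0,"jaw":0},
    {"tx":-20,"ty":60,"tz":200,"rx":0,"ry":0,"rz":0,"jaw":0},
    {"tx":-40,"ty":120,"tz":200,"rx":0,"ry":0,"rz":0,"jaw":0},
    {"tx":-50,"ty":180,"tz":200,"rx":0,"ry":0,"rz":0,"jaw":0},
    {"tx":-50,"ty":240,"tz":200,"rx":0,"ry":0,"rz":0,"jaw":0},
  ],
)

```text
time_s: 14.6
position: [0.3788, -0.1792, 0.2128]
tool_rot: [[-0.995, 0.095, -0.006], [0.095, 0.996, 0.007], [0.007, 0.006, -1.0]]
ft_force: [0.8, -0.6, 0.4]
grip_width: 0.0424
```

```bash
python3 - <<'E'
from h import *
st()
t=grab("top",10);s=grab("side",10)
cv2.imwrite("pics/f1.png",cv2.resize(s["image"][:,:,::-1],(800,600)))
crop(t,330,145,415,240,6,"pics/f2.png")
E
```

```text
t 14.6 pos mm [ 378.8 -179.2  212.8] yaw_y 84.57 zaxis [-0.006  0.007 -1.   ] F [ 0.8 -0.6  0.4] w 42.4 q [ -42.   10.   95.    0.   76. -126.]
```

View pics/f1.png

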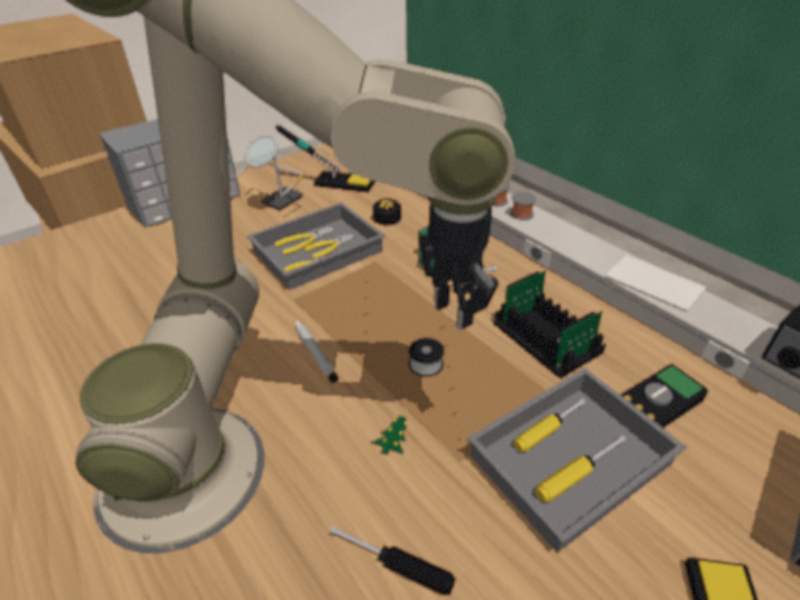

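View pics/f2.png

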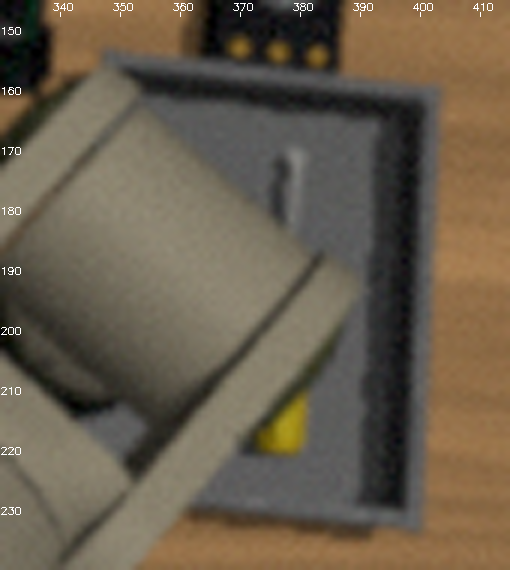

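Both drivers lie in their tray. Now a finer look at the vice board and the rack, using the unobstructed starting images.

```bash
python3 - <<'E'
from h import *
t=load("top",0);s=load("side",0)
for n in(1,2): pass
for d in(t,s): d["image"]=np.clip((d["image"].astype(float)/255)**.5*330-30,0,255).astype(np.uint8)
crop(t,214,102,240,146,13,"pics/g1.png")
crop(s,270,125,306,165,15,"pics/g2.png")
crop(t,282,112,342,164,13,"pics/g3.png")
E
```

```text
(no output)
```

View pics/g1.png

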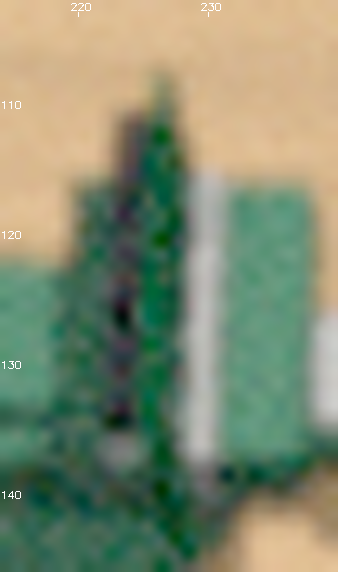

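View pics/g2.png

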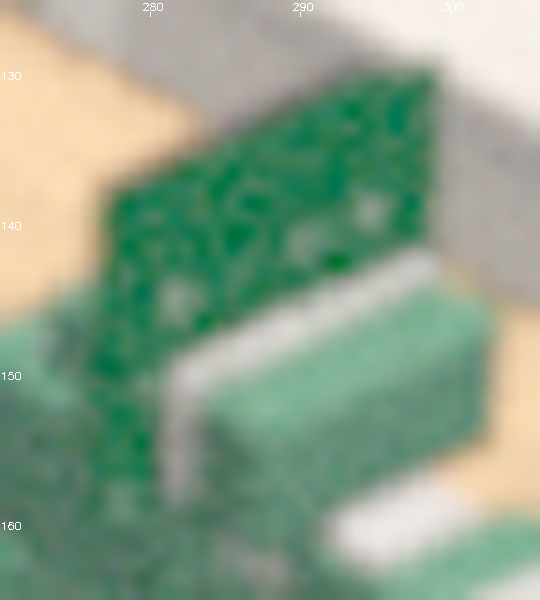

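View pics/g3.png

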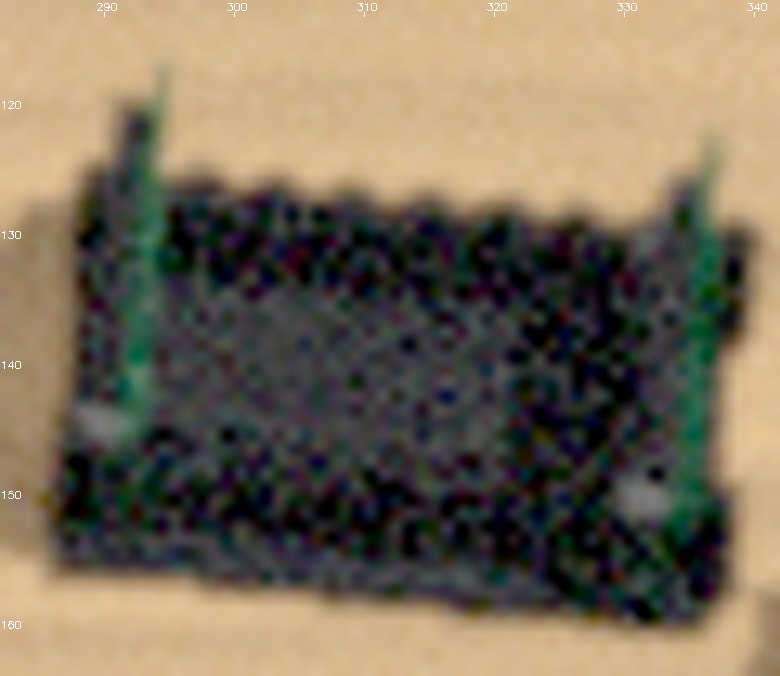

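```bash
python3 - <<'E'
from h import *
np.set_printoptions(precision=2,suppress=True)
t=load("top",0);s=load("side",0)
# lean +: top toward +y
for x0,x1,yb in((.604,.704,.1285),(.607,.707,.1285)):
  for lean in(-.09,0,.09):
    print(x0,lean)
    for x in(x0,x1):
      f=lambda z,off: (x,yb+lean*(z-66)/1000+off*1e-3,z/1000)
      print("  x",x,"top: faceTop",proj(t,f(146,-1.5)),"face100",proj(t,f(100,-1.5)),"stripL",proj(t,f(146,11.5)),"strip/board",proj(t,f(146,1.5)),"side top",proj(s,f(146,-1.5)),"bot",proj(s,f(66,-1.5)))
E
```

```text
0.604 -0.09
  x 0.604 top: faceTop [228.97 138.57] face100 [228.67 143.39] stripL [224.78 138.46] strip/board [228.   138.54] side top [277.72 140.  ] bot [275.73 160.34]
  x 0.704 top: faceTop [230.2  108.34] face100 [229.87 114.18] stripL [226.07 108.24] strip/board [229.25 108.32] side top [301.02 129.53] bot [298.01 149.56]
0.604 0
  x 0.604 top: faceTop [226.65 138.51] face100 [227.72 143.36] stripL [222.45 138.4 ] strip/board [225.68 138.48] side top [276.19 139.07] bot [275.73 160.34]
  x 0.704 top: faceTop [227.91 108.29] face100 [228.93 114.15] stripL [223.79 108.18] strip/board [226.96 108.26] side top [299.46 128.68] bot [298.01 149.56]
0.604 0.09
  x 0.604 top: faceTop [224.32 138.45] face100 [226.77 143.34] stripL [220.13 138.34] strip/board [223.36 138.42] side top [274.68 138.15] bot [275.73 160.34]
  x 0.704 top: faceTop [225.63 108.23] face100 [227.99 114.13] stripL [221.5  108.12] strip/board [224.68 108.2 ] side top [297.92 127.84] bot [298.01 149.56]
0.607 -0.09
  x 0.607 top: faceTop [229.01 137.64] face100 [228.71 142.5 ] stripL [224.82 137.54] strip/board [228.
[... 167 characters left out ...]
3] side top [301.69 129.23] bot [298.65 149.25]
0.607 0
  x 0.607 top: faceTop [226.68 137.59] face100 [227.76 142.47] stripL [222.49 137.48] strip/board [225.72 137.56] side top [276.92 138.75] bot [276.42 160.01]
  x 0.707 top: faceTop [227.95 107.39] face100 [228.96 113.29] stripL [223.83 107.29] strip/board [227.   107.37] side top [300.13 128.38] bot [298.65 149.25]
0.607 0.09
  x 0.607 top: faceTop [224.36 137.53] face100 [226.81 142.45] stripL [220.17 137.42] strip/board [223.4 137.5] side top [275.4  137.83] bot [276.42 160.01]
  x 0.707 top: faceTop [225.67 107.34] face100 [228.03 113.27] stripL [221.54 107.23] strip/board [224.71 107.31] side top [298.59 127.54] bot [298.65 149.25]
```

The vice board is nearly upright: lean about +0.03 rad at most, yaw about +1°. Its strip centre is near (655, 135, 137) mm. I'll go above it.

>>> apply_moves(
  plan=[
    {"tx":276,"ty":314,"tz":0,"rx":-0.007,"ry":-0.006,"rz":0.112,"jaw":0},
    {"tx":276,"ty":314,"tz":0,"rx":-0.007,"ry":-0.006,"rz":0.112,"jaw":0},
    {"tx":276,"ty":314,"tz":0,"rx":-0.007,"ry":-0.006,"rz":0.112,"jaw":0},
    {"tx":276,"ty":314,"tz":0,"rx":-0.007,"ry":-0.006,"rz":0.112,"jaw":0},
    {"tx":276,"ty":314,"tz":0,"rx":-0.007,"ry":-0.006,"rz":0.112,"jaw":0},
    {"tx":276,"ty":314,"tz":0,"rx":-0.007,"ry":-0.006,"rz":0.112,"jaw":0},
    {"tx":276,"ty":314,"tz":0,"rx":-0.007,"ry":-0.006,"rz":0.112,"jaw":0},
    {"tx":276,"ty":314,"tz":0,"rx":-0.007,"ry":-0.006,"rz":0.112,"jaw":0},
    {"tx":276,"ty":314,"tz":0,"rx":-0.007,"ry":-0.006,"rz":0.112,"jaw":0},
    {"tx":276,"ty":314,"tz":0,"rx":-0.007,"ry":-0.006,"rz":0.112,"jaw":0},
    {"tx":276,"ty":314,"tz":-40,"rx":-0.007,"ry":-0.006,"rz":0.112,"jaw":0},
    {"tx":276,"ty":314,"tz":-45,"rx":-0.007,"ry":-0.006,"rz":0.112,"jaw":0},
  ],
)

```text
time_s: 15.9
position: [0.6525, 0.1368, 0.1636]
tool_rot: [[-1.0, -0.022, -0.01], [-0.022, 1.0, -0.0], [0.01, 0.0, -1.0]]
ft_force: [-0.5, 0.0, -1.2]
grip_width: 0.0432
```

```bash
python3 - <<'E'
from h import *
rel(655,135.2,119,1)
s=grab("side",11);t=grab("top",11)
crop(s,250,70,350,170,6,"pics/g4.png")
crop(t,190,80,270,160,6,"pics/g5.png")
E
```

```text
t 15.9 pos mm [652.5 136.8 163.6] yaw_y 91.25 zaxis [-0.01 -0.   -1.  ] F [-0.5  0.  -1.2] w 43.2 q [  2.  37.  59.   0.  84. -90.]
t [  2.5  -1.6 -44.6] rz -0.004 alt 3.137
```

View pics/g4.png

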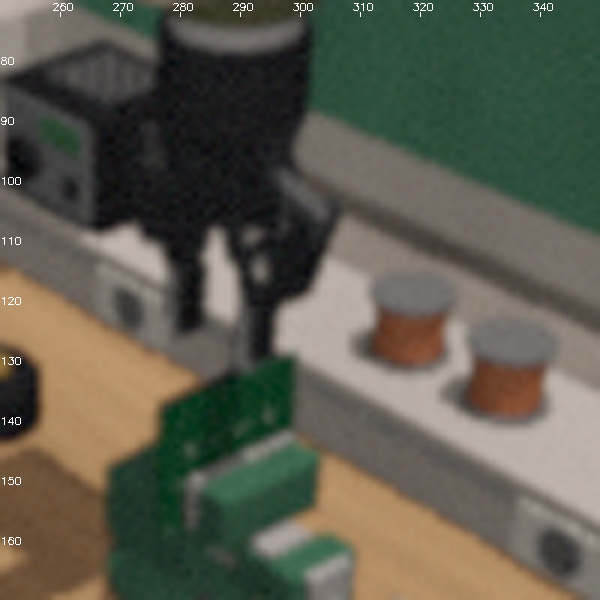

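The jaws straddle the board's top edge, with finger tips at (281,125) and (293,130) and the board between them. I'll descend and close gently.

>>> apply_moves(
  plan=[
    {"tx":2,"ty":-1,"tz":-20,"rx":0,"ry":0,"rz":-0.004,"jaw":0},
    {"tx":2,"ty":-1,"tz":-40,"rx":0,"ry":0,"rz":-0.004,"jaw":0},
    {"tx":2,"ty":-1,"tz":-45,"rx":0,"ry":0,"rz":-0.004,"jaw":0},
    {"tx":2,"ty":-1,"tz":-45,"rx":0,"ry":0,"rz":-0.004,"jaw":0},
  ],
  grip_force=30,
)

```text
time_s: 16.4
position: [0.6562, 0.1354, 0.1233]
tool_rot: [[-1.0, -0.017, -0.004], [-0.017, 1.0, 0.0], [0.004, 0.0, -1.0]]
ft_force: [0.6, -0.7, -0.2]
grip_width: 0.0427
```

```bash
python3 - <<'E'
from h import *
rel(655,135.2,119,1)
s=grab("side",12);t=grab("top",12)
crop(s,260,100,320,170,8,"pics/g6.png")
E
```

```text
t 16.4 pos mm [656.2 135.4 123.3] yaw_y 90.97 zaxis [-0.004  0.    -1.   ] F [ 0.6 -0.7 -0.2] w 42.7 q [  2.  39.  62.   0.  79. -89.]
t [-1.2 -0.2 -4.3] rz 0.0 alt -3.141
```

View pics/g6.png

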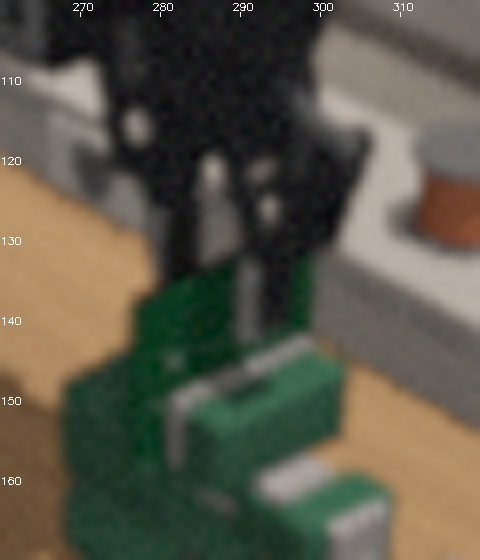

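>>> apply_moves(
  plan=[
    {"tx":0,"ty":0,"tz":-6,"rx":0,"ry":0,"rz":0,"jaw":-0.3},
    {"tx":0,"ty":0,"tz":-6,"rx":0,"ry":0,"rz":0,"jaw":-0.5},
    {"tx":0,"ty":0,"tz":-6,"rx":0,"ry":0,"rz":0,"jaw":-1},
    {"tx":0,"ty":0,"tz":-6,"rx":0,"ry":0,"rz":0,"jaw":-1},
    {"tx":0,"ty":0,"tz":-6,"rx":0,"ry":0,"rz":0,"jaw":-1},
    {"tx":0,"ty":0,"tz":-6,"rx":0,"ry":0,"rz":0,"jaw":-1},
  ],
  grip_force=40,
)

```text
time_s: 17.1
position: [0.6568, 0.1356, 0.1186]
tool_rot: [[-1.0, -0.017, -0.001], [-0.017, 1.0, 0.0], [0.001, 0.0, -1.0]]
ft_force: [-0.3, 0.5, 3.2]
grip_width: 0.0124
```

```bash
python3 - <<'E'
from h import *
st()
E
```

```text
t 17.1 pos mm [656.8 135.6 118.6] yaw_y 90.99 zaxis [-0.001  0.    -1.   ] F [-0.3  0.5  3.2] w 12.4 q [  2.  39.  63.   0.  78. -89.]
```

>>> apply_moves(
  plan=[
    {"tx":0,"ty":0,"tz":0,"rx":0,"ry":0,"rz":0,"jaw":-1},
    {"tx":0,"ty":0,"tz":12,"rx":0,"ry":0,"rz":0,"jaw":-1},
    {"tx":0,"ty":0,"tz":30,"rx":0,"ry":0,"rz":0,"jaw":-1},
    {"tx":0,"ty":0,"tz":50,"rx":0,"ry":0,"rz":0,"jaw":-1},
    {"tx":0,"ty":0,"tz":70,"rx":0,"ry":0,"rz":0,"jaw":-1},
    {"tx":0,"ty":0,"tz":70,"rx":0,"ry":0,"rz":0,"jaw":-1},
    {"tx":0,"ty":0,"tz":70,"rx":0,"ry":0,"rz":0,"jaw":-1},
  ],
  grip_force=60,
)

```text
time_s: 17.8
position: [0.6566, 0.1357, 0.1883]
tool_rot: [[-1.0, -0.017, -0.001], [-0.017, 1.0, 0.0], [0.001, 0.0, -1.0]]
ft_force: [-0.3, 0.7, -1.5]
grip_width: 0.0119
```

```bash
python3 - <<'E'
from h import *
np.set_printoptions(precision=4,suppress=True)
st()
s=grab("side",13);t=grab("top",13)
crop(s,250,80,330,170,7,"pics/g7.png")
crop(t,200,70,280,160,7,"pics/g8.png")
t=load("top",0);s=load("side",0)
for u,v in((297.5,125),(303,126),(308.8,126.5),(315,127),(320.4,128),(326.7,128.5)): print(onz(t,u,v,.0535))
E
```

```text
t 17.8 pos mm [656.6 135.7 188.3] yaw_y 90.99 zaxis [-0.001  0.    -1.   ] F [-0.3  0.7 -1.5] w 11.9 q [  2.  36.  57.   0.  87. -89.]
[ 0.6911 -0.1023  0.0535]
[ 0.688  -0.1209  0.0535]
[ 0.6868 -0.1405  0.0535]
[ 0.6855 -0.1615  0.0535]
[ 0.6825 -0.1798  0.0535]
[ 0.6813 -0.2011  0.0535]
```

View pics/g7.png

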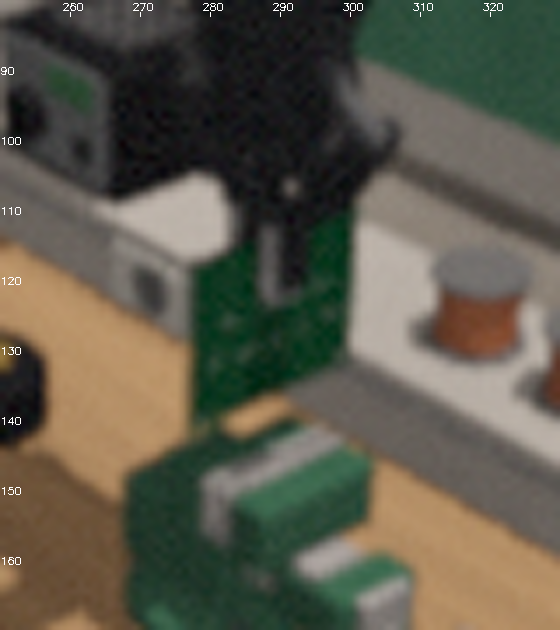

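View pics/g8.png

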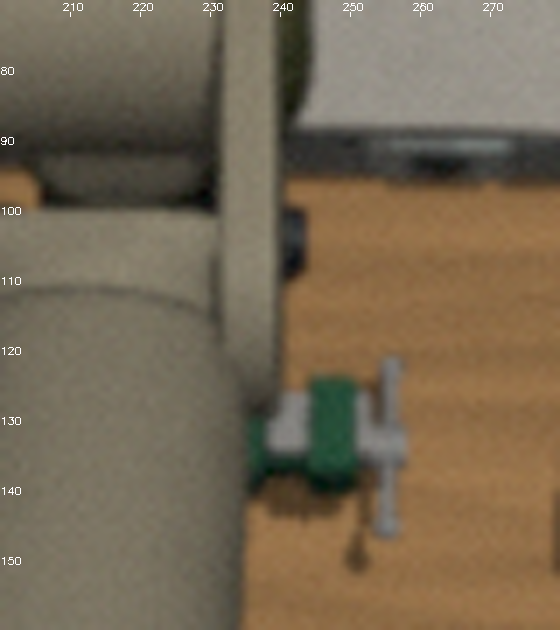

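The board hangs upright and level in the grip, lower edge from (277,141) to (300,130). I'll cross-check the rack with the side view's rib tips.

```bash
python3 - <<'E'
from h import *
np.set_printoptions(precision=4,suppress=True)
t=load("top",0);s=load("side",0)
for u,v in((346.1,187.2),(351.7,191.7),(357.2,195),(362.2,198.9),(367.2,202.8)): print(onz(s,u,v,.0535))
# board in hand prediction in side view (TCP 656.6,135.7,188.3)
for x in(.6055,.7055): 
  for lean in(-.05,0,.05): print(x,lean,proj(s,(x,.129,.2157)),proj(s,(x,.129-lean*.08,.1357)))
# rack rib tips prediction, center c yaw
th=np.radians(-4.7);X=np.array([np.cos(th),np.sin(th)]);Y=np.array([-X[1],X[0]])
for c in((.645,-.158),):
  for y in(60,40,20,0,-20,-40): 
    p=np.array(c)+.043*X+y/1000*Y; print(y,proj(s,(*p,.0535)),proj(t,(*p,.0535)))
  for a in((-56,88),(-56,-88),(56,88),(56,-88)):
    p=np.array(c)+a[0]/1000*X+a[1]/1000*Y; print("corner",a,proj(s,(*p,0)),proj(t,(*p,0)))
  p=np.array(c)+.010*Y; print("slot+10",p)
E
```

```text
[ 0.6846 -0.1011  0.0535]
[ 0.6809 -0.1254  0.0535]
[ 0.6813 -0.1453  0.0535]
[ 0.6785 -0.1655  0.0535]
[ 0.6758 -0.1852  0.0535]
0.6055 -0.05 [276.5755 118.4381] [275.2365 140.9869]
0.6055 0 [276.5755 118.4381] [276.0736 141.5006]
0.6055 0.05 [276.5755 118.4381] [276.9144 142.0166]
0.7055 -0.05 [300.736  108.5366] [298.3223 130.619 ]
0.7055 0 [300.736  108.5366] [299.1739 131.0895]
0.7055 0.05 [300.736  108.5366] [300.0293 131.5619]
60 [348.0693 186.2164] [297.3445 124.5276]
40 [352.9694 189.6746] [303.229  125.1358]
20 [357.9931 193.22  ] [309.1156 125.7443]
0 [363.1451 196.8561] [315.0043 126.3529]
-20 [368.4304 200.5862] [320.8951 126.9618]
-40 [373.8542 204.414 ] [326.788  127.5709]
corner (-56, 88) [315.1941 207.    ] [285.2292 156.2836]
corner (-56, -88) [358.4725 242.8229] [335.7467 161.5555]
corner (56, 88) [342.062  193.3805] [288.1693 125.94  ]
corner (56, -88) [386.3594 225.9471] [337.8932 131.0831]
slot+10 [ 0.6458 -0.148 ]
```

The predicted rib tips and rack corners match both views within about 1 px. Slot +10 has its mid-plane at (646, −148), so the TCP target is about (647, −142) at yaw −4.7°.

>>> apply_moves(
  plan=[
    {"tx":-10,"ty":-278,"tz":5,"rx":0,"ry":0,"rz":-0.099,"jaw":-1},
    {"tx":-10,"ty":-278,"tz":5,"rx":0,"ry":0,"rz":-0.099,"jaw":-1},
    {"tx":-10,"ty":-278,"tz":5,"rx":0,"ry":0,"rz":-0.099,"jaw":-1},
    {"tx":-10,"ty":-278,"tz":5,"rx":0,"ry":0,"rz":-0.099,"jaw":-1},
    {"tx":-10,"ty":-278,"tz":5,"rx":0,"ry":0,"rz":-0.099,"jaw":-1},
    {"tx":-10,"ty":-278,"tz":5,"rx":0,"ry":0,"rz":-0.099,"jaw":-1},
    {"tx":-10,"ty":-278,"tz":5,"rx":0,"ry":0,"rz":-0.099,"jaw":-1},
    {"tx":-10,"ty":-278,"tz":-10,"rx":0,"ry":0,"rz":-0.099,"jaw":-1},
    {"tx":-10,"ty":-278,"tz":-45,"rx":0,"ry":0,"rz":-0.099,"jaw":-1},
    {"tx":-10,"ty":-278,"tz":-72,"rx":0,"ry":0,"rz":-0.099,"jaw":-1},
    {"tx":-10,"ty":-278,"tz":-72,"rx":0,"ry":0,"rz":-0.099,"jaw":-1},
  ],
)

```text
time_s: 19.0
position: [0.6443, -0.1407, 0.1106]
tool_rot: [[-0.997, 0.081, -0.012], [0.081, 0.997, 0.004], [0.012, 0.003, -1.0]]
ft_force: [0.0, 0.1, -0.3]
grip_width: 0.0118
```

```bash
python3 - <<'E'
from h import *
rel(647,-142,64,-4.7)
s=grab("side",14);t=grab("top",14)
for d in(s,t): d["image"]=np.clip((d["image"].astype(float)/255)**.5*330-30,0,255).astype(np.uint8)
crop(s,305,140,395,245,7,"pics/g9.png")
crop(t,270,100,350,170,7,"pics/g10.png")
E
```

```text
t 19.0 pos mm [ 644.3 -140.7  110.6] yaw_y 85.36 zaxis [-0.012  0.004 -1.   ] F [ 0.   0.1 -0.3] w 11.8 q [ -23.   39.   65.   -0.   77. -108.]
t [  2.7  -1.3 -46.6] rz -0.001 alt 3.141
```

View pics/g9.png

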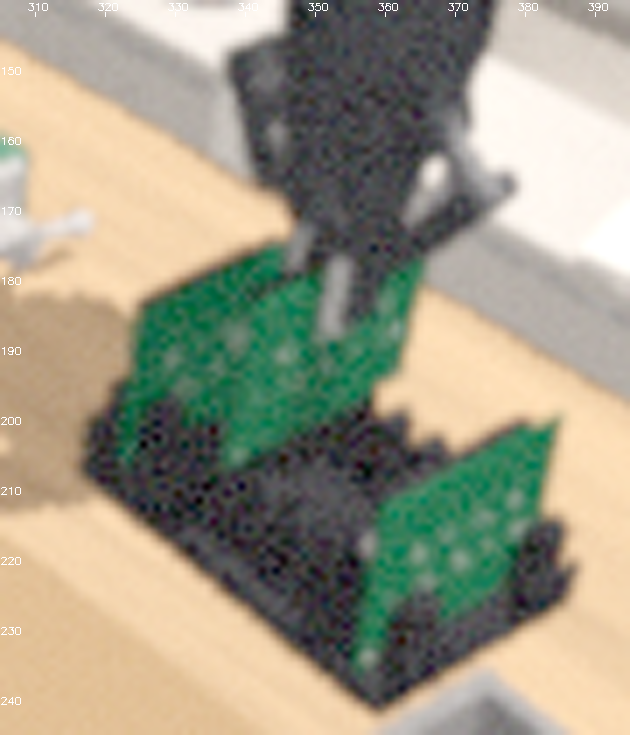

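View pics/g10.png

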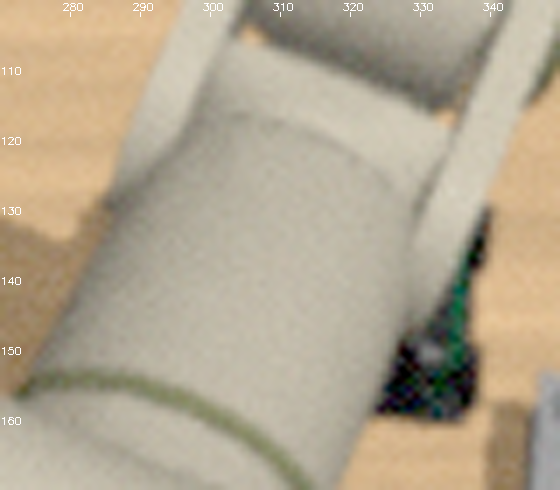

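```bash
python3 - <<'E'
from h import *
np.set_printoptions(precision=4,suppress=True)
s=load("side",14)
th=np.radians(-4.7);X=np.array([np.cos(th),np.sin(th)]);Y=np.array([-X[1],X[0]]);c=np.array((.645,-.158))
for p in((336.5,207.),(337,206.5),(359.5,196)):
  w=onz(s,*p,.058);d=w[:2]-c;print(w,"rack xy",d@X,d@Y)
# predicted bottom corners for board mid at slot +10, -y face
for a in(-50,50):
  for dz in(.058,.138):
    q=c+a/1000*X+.0085*Y;print(a,proj(s,(*q,dz)))
E
```

```text
[ 0.5916 -0.1448  0.058 ] rack xy -0.0543294446294387 0.008743628681344153
[ 0.5942 -0.1443  0.058 ] rack xy -0.05174100496600558 0.009462777240727532
[ 0.678  -0.1553  0.058 ] rack xy 0.032714604689075985 0.005409111176138208
-50 [337.7022 206.4498]
-50 [341.6856 183.9399]
50 [362.9057 193.2244]
50 [368.0512 170.995 ]
```

The lower edge measures at rack y ≈ 8.7 mm against 8.5 expected, so it is over slot +10. Now lowering.

>>> apply_moves(
  plan=[
    {"tx":3,"ty":-1,"tz":0,"rx":-0.003,"ry":-0.006,"rz":0,"jaw":-1},
    {"tx":3,"ty":-1,"tz":-10,"rx":-0.003,"ry":-0.006,"rz":0,"jaw":-1},
    {"tx":3,"ty":-1,"tz":-18,"rx":-0.003,"ry":-0.006,"rz":0,"jaw":-1},
    {"tx":3,"ty":-1,"tz":-26,"rx":-0.003,"ry":-0.006,"rz":0,"jaw":-1},
  ],
)

```text
time_s: 19.5
position: [0.6493, -0.1427, 0.0887]
tool_rot: [[-0.997, 0.081, 0.002], [0.081, 0.997, -0.002], [-0.002, -0.002, -1.0]]
ft_force: [-0.5, 0.0, -0.8]
grip_width: 0.0117
```

```bash
python3 - <<'E'
from h import *
rel(647,-142,64,-4.7)
s=grab("side",15)
for d in(s,): d["image"]=np.clip((d["image"].astype(float)/255)**.5*330-30,0,255).astype(np.uint8)
crop(s,305,140,395,245,7,"pics/g11.png")
E
```

```text
t 19.5 pos mm [ 649.3 -142.7   88.7] yaw_y 85.35 zaxis [ 0.002 -0.002 -1.   ] F [-0.5  0.  -0.8] w 11.7 q [ -23.   40.   66.   -0.   74. -108.]
t [ -2.3   0.7 -24.7] rz -0.001 alt 3.141
```

View pics/g11.png

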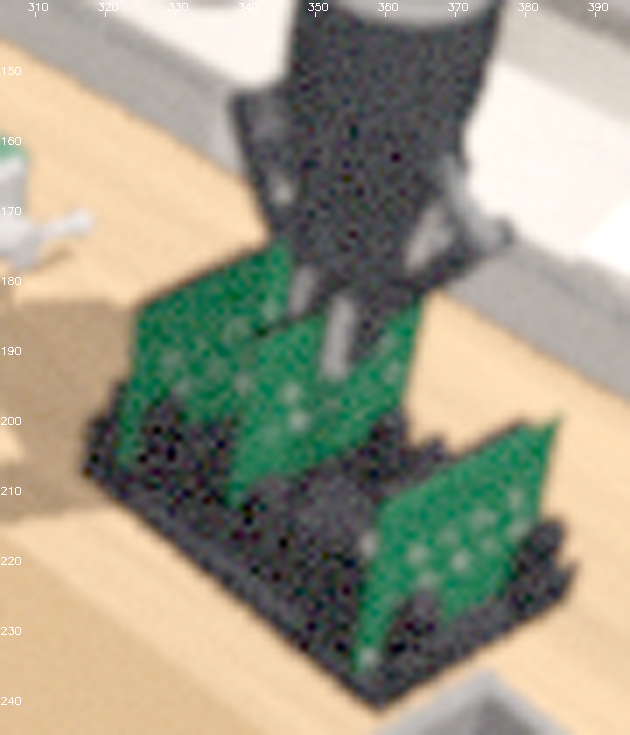

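The lower edge is already below the rib tops with no contact force, so the board is in the slot. I'll continue to the floor.

>>> apply_moves(
  plan=[
    {"tx":-1,"ty":0,"tz":-8,"rx":0,"ry":0,"rz":0,"jaw":-1},
    {"tx":-1,"ty":0,"tz":-15,"rx":0,"ry":0,"rz":0,"jaw":-1},
    {"tx":-1,"ty":0,"tz":-21,"rx":0,"ry":0,"rz":0,"jaw":-1},
    {"tx":-1,"ty":0,"tz":-24,"rx":0,"ry":0,"rz":0,"jaw":-1},
    {"tx":-1,"ty":0,"tz":-24,"rx":0,"ry":0,"rz":0,"jaw":-1},
  ],
)

```text
time_s: 20.05
position: [0.6477, -0.1425, 0.0646]
tool_rot: [[-0.997, 0.081, 0.0], [0.081, 0.997, -0.002], [-0.0, -0.002, -1.0]]
ft_force: [-4.5, 2.0, 10.2]
grip_width: 0.012
```

```bash
python3 - <<'E'
from h import *
rel(647,-142,64,-4.7)
E
```

```text
t 20.05 pos mm [ 647.7 -142.5   64.6] yaw_y 85.36 zaxis [ 0.    -0.002 -1.   ] F [-4.5  2.  10.2] w 12.0 q [ -23.   41.   68.   -0.   71. -108.]
t [-0.7  0.5 -0.6] rz -0.001 alt 3.141
```

Contact came at TCP z = 64.6 mm, exactly the predicted seated height. Releasing and retreating.

>>> apply_moves(
  plan=[
    {"tx":0,"ty":0,"tz":0,"rx":0,"ry":0,"rz":0,"jaw":-0.6},
    {"tx":0,"ty":0,"tz":0,"rx":0,"ry":0,"rz":0,"jaw":-0.4},
    {"tx":0,"ty":0,"tz":0,"rx":0,"ry":0,"rz":0,"jaw":-0.25},
    {"tx":0,"ty":0,"tz":0,"rx":0,"ry":0,"rz":0,"jaw":-0.25},
    {"tx":0,"ty":0,"tz":15,"rx":0,"ry":0,"rz":0,"jaw":-0.25},
    {"tx":0,"ty":0,"tz":40,"rx":0,"ry":0,"rz":0,"jaw":-0.25},
    {"tx":0,"ty":0,"tz":80,"rx":0,"ry":0,"rz":0,"jaw":-0.25},
    {"tx":0,"ty":0,"tz":125,"rx":0,"ry":0,"rz":0,"jaw":-0.25},
    {"tx":-50,"ty":0,"tz":160,"rx":0,"ry":0,"rz":0,"jaw":-0.25},
    {"tx":-110,"ty":0,"tz":180,"rx":0,"ry":0,"rz":0,"jaw":-0.25},
    {"tx":-170,"ty":0,"tz":180,"rx":0,"ry":0,"rz":0,"jaw":-0.25},
    {"tx":-230,"ty":0,"tz":180,"rx":0,"ry":0,"rz":0,"jaw":-0.25},
  ],
)

```text
time_s: 21.25
position: [0.4586, -0.1423, 0.2436]
tool_rot: [[-0.997, 0.081, 0.002], [0.081, 0.997, -0.003], [-0.002, -0.002, -1.0]]
ft_force: [0.7, -1.5, 0.6]
grip_width: 0.032
```

>>> apply_moves(
  plan=[
    {"tx":-50,"ty":40,"tz":0,"rx":0,"ry":0,"rz":0,"jaw":-0.25},
    {"tx":-80,"ty":80,"tz":0,"rx":0,"ry":0,"rz":0,"jaw":-0.25},
    {"tx":-80,"ty":130,"tz":0,"rx":0,"ry":0,"rz":0,"jaw":-0.25},
    {"tx":-80,"ty":140,"tz":0,"rx":0,"ry":0,"rz":0,"jaw":-0.25},
    {"tx":-80,"ty":140,"tz":0,"rx":0,"ry":0,"rz":0,"jaw":-0.25},
  ],
)

```text
time_s: 21.75
position: [0.3779, -0.0003, 0.244]
tool_rot: [[-0.997, 0.077, 0.002], [0.077, 0.997, -0.002], [-0.003, -0.002, -1.0]]
ft_force: [0.2, -0.3, 1.3]
grip_width: 0.0319
```

```bash
python3 - <<'E'
from h import *
st()
s=grab("side",16);t=grab("top",16)
cv2.imwrite("pics/i1.png",cv2.resize(t["image"][:,:,::-1],(800,600)))
for d in(s,t): d["image"]=np.clip((d["image"].astype(float)/255)**.5*330-30,0,255).astype(np.uint8)
crop(s,305,140,395,245,7,"pics/i2.png")
crop(t,275,105,350,170,8,"pics/i3.png")
E
```

```text
t 21.75 pos mm [ 3.779e+02 -3.000e-01  2.440e+02] yaw_y 85.57 zaxis [ 0.002 -0.002 -1.   ] F [ 0.2 -0.3  1.3] w 31.9 q [ -18.    3.   97.   -0.   79. -104.]
```

View pics/i1.png

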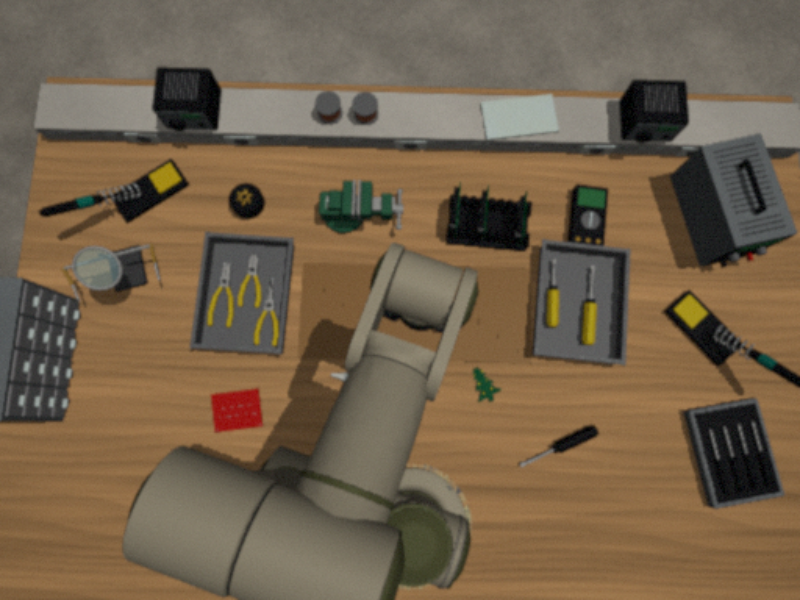

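View pics/i2.png

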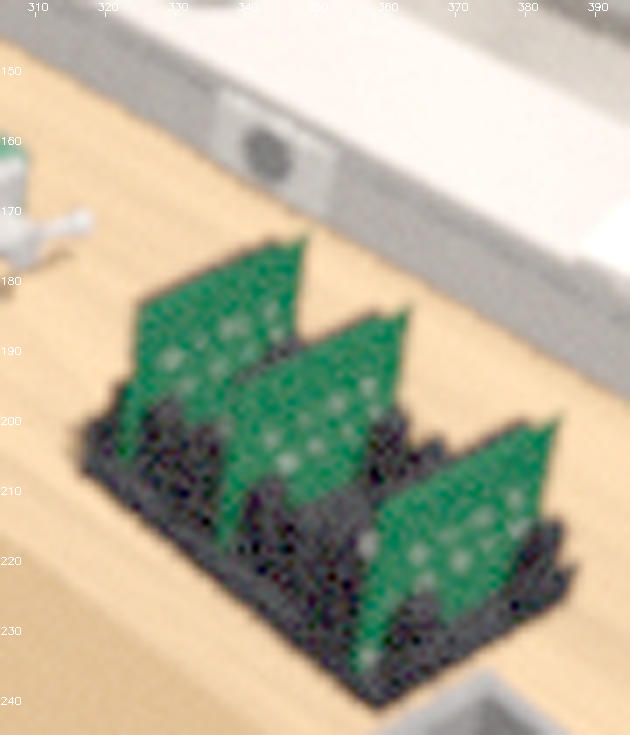

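View pics/i3.png

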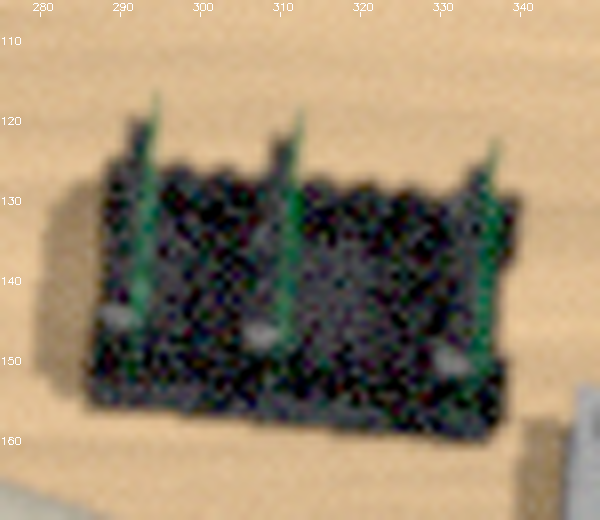

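The board stands in the rack's free slot, side view (350,198), at the same depth and attitude as its neighbours. The vice is empty. Three pliers and two drivers lie flat in their own trays, and the multimeter and tip cleaner haven't moved. Before handing in I'll check the reel, which the arm hides from above.

```bash
python3 - <<'E'
from h import *
a=load("side",0)["image"].astype(int);b=load("side",16)["image"].astype(int)
r=(slice(212,242),slice(258,290))
for im in(a,b):
    m=(im[r].sum(2)<130); ys,xs=np.nonzero(m); print(m.sum(),xs.mean(),ys.mean())
from rig import env
print(env.close_job())
E
```

```text
219 14.013698630136986 12.442922374429223
202 14.396039603960396 12.42079207920792
the job is handed in; nothing more can be done
None
```

The job is done and handed in after about 22 s of the 72 s allowed, in the order you asked.

- **Pliers and side cutters:** both lie flat in the pliers' tray, clear of each other and of the combination pliers, which did not move.
- **Screwdriver:** it lies in the screwdriver tray beside the old one.
- **Circuit board:** I lifted it out of the vice and stood it in the rack slot at y = +10. It touched the slot floor at the predicted height (64.6 mm at the fingertips). After release it stood at the same depth as the two boards already there.

**Last checks:** in the final pictures the vice is empty and the multimeter and tip cleaner are in place. The solder reel, hidden by the arm from above, sits within half a pixel of its starting place in the side view. The red and black look-alikes were never gripped.

**What went wrong or disagreed:**
- Two move calls were refused because their rows lacked rx and ry; nothing moved.
- The arm often stopped about 4 mm higher than commanded, so I corrected heights from the measured pose.
- The screwdriver was pressed onto the tray floor with about 35 N at the wrist. I backed off 1 mm before letting go.
- My first rack position from the board tops was about 4 mm off in y from the one given by its base and ribs. I used the base and ribs, and the board went in without contact.

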